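Pack the two-layer sampler case

TASK

Pack the case in two layers: lift the divider out by its handle and park it level on the narrow raised rail, lay the two flat power bricks into the foam pockets in the bottom (one in each, right way up), then put the divider back fully down on its ledges and set every sample tin flat and upright in a cell of its own on the divider. Leave the tall power brick and everything else on the bench where it is; something may be knocked aside while you work, so check before you finish.

Things in the scene. Friction and masses are not known exactly. Their poses are not given: they have to be found in the camera images.
- case: open grey case, 200 x 200 mm outside, 56 mm high, walls 6 mm thick, fixed to the bench; inside 188 x 188 mm; floor 6 mm thick. Four corner ledges (26 x 26 mm, top 46 mm above the bench) carry the divider, which has 4 mm play on each side. Below lie two brick pockets side by side in black foam whose top is 18 mm above the bench. origin at the centre of its underside, z up; bench top is z = 0; x along the pockets
- pocket_p (a point): centre of the floor (6 mm above the bench) of the brick pocket on the case's +y side; pocket 120 mm along the case's x, 62 mm along its y, 12 mm deep in the foam, with a 20 mm wide slot at both ends for the lead stubs; axes as the case's
- pocket_n (a point): the same for the pocket on the case's -y side (44 mm from the case's centre line)
- case_ledge (a point): centre of the case at the height of the corner ledges (46 mm), where the divider's underside centre comes to lie
- divider: square grey divider plate, 180 x 180 mm, 6 mm thick, with 6 mm high ribs (12 mm over all) that form four cells of 68 x 68 mm; about 300 g, balanced at its middle; in the middle a black upright tab handle 44 mm long (along its x), 14 mm thick (along its y), its top 56 mm above the underside. It fits the case in any of its four quarter turns. It starts in the case, on the ledges. origin at the centre of its underside, z up
- cell_0 (a point): centre of the floor of one divider cell, at x 43, y 43 mm of the divider, 6 mm above its underside; axes as the divider's
- cell_1 (a point): centre of the floor of one divider cell, at x 43, y -43 mm of the divider, 6 mm above its underside; axes as the divider's
- cell_2 (a point): centre of the floor of one divider cell, at x -43, y 43 mm of the divider, 6 mm above its underside; axes as the divider's
- cell_3 (a point): centre of the floor of one divider cell, at x -43, y -43 mm of the divider, 6 mm above its underside; axes as the divider's
- rail_rest: parking stand, fixed: a narrow raised rail, 180 mm long (its x) and only 40 mm wide (its y), top 75 mm above the bench, on two posts and a 190 x 90 x 8 mm foot. origin at the centre of its underside, z up
- rest_top (a point): centre of the top face of the parking rail; axes as the stand's
- brick_1: flat black power supply brick, body 47 mm wide (its x) x 106 mm long (its y) x 31 mm high, with a thin lead stub at each end (145 mm over all), 220 g. origin at the centre of its underside, z up
- brick_2: flat black power supply brick, body 53 mm wide (its x) x 102 mm long (its y) x 35 mm high, with lead stubs (140 mm over all), 220 g. origin at the centre of its underside, z up
- tin_0: round pale sample tin, flat fixed lid with a small rectangular label, 60 mm diameter, 28 mm high; may be absent. origin at the centre of its underside, z up
- tin_1: round pale sample tin, flat fixed lid with a small rectangular label, 60 mm diameter, 28 mm high; may be absent. origin at the centre of its underside, z up
- tin_2: round pale sample tin, flat fixed lid with a small rectangular label, 60 mm diameter, 28 mm high; may be absent. origin at the centre of its underside, z up
- tin_3: round pale sample tin, flat fixed lid with a small rectangular label, 60 mm diameter, 28 mm high; may be absent. origin at the centre of its underside, z up
- tall_brick: bystander: a third, tall black power brick, 47 x 102 x 56 mm. Not part of the kit. origin at the centre of its underside, z up
- jar: bystander: small jar with a ribbed plain pale cap, not a sample tin, 56 mm diameter, 30 mm high. origin at the centre of its underside, z up
- tape_roll: bystander: roll of brown tape, 52 mm diameter, 21 mm high. origin at the centre of its underside, z up
- amber_bottle: bystander: brown screw-cap bottle, 46 mm diameter, 93 mm high. origin at the centre of its underside, z up
- beaker: bystander: clear beaker, 53 mm diameter, 70 mm high. origin at the centre of its underside, z up. Over the back of the bench hang a shelf (from 0.76 m ahead of the robot, 0.47 m above the bench) and a wall cabinet (from 0.66 m, 0.7 m up)
- buffer_bottle: bystander: clear bottle with blue cap, 56 mm diameter, 106 mm high. origin at the centre of its underside, z up
Mind the look-alikes: they are no part of the job. What is shaped like the brick_2 but blue or red is not meant.

How it is judged:
On the way, in this order (a step that is already met when the one before it is completed fails the run):
1. the divider is parked level on the narrow rail and released (x of divider in the frame of rest_top between -0.06 and 0.06 m and y of divider in the frame of rest_top between -0.018 and 0.018 m and z of divider in the frame of rest_top between -0.004 and 0.004 m and angle between divider's own z axis and vertical below 0.06 rad and contact force between the fingers and divider below 0.05 N and linear speed of divider below 0.02 m/s), for 0.3 s.
2. both flat bricks lie in the bottom pockets, released, with the divider still parked (all of step 1 and ((x of brick_1 in the frame of pocket_p between -0.012 and 0.012 m and y of brick_1 in the frame of pocket_p between -0.01 and 0.01 m and z of brick_1 in the frame of pocket_p between -0.004 and 0.004 m) or (x of brick_1 in the frame of pocket_n between -0.012 and 0.012 m and y of brick_1 in the frame of pocket_n between -0.01 and 0.01 m and z of brick_1 in the frame of pocket_n between -0.004 and 0.004 m)) and angle between each of brick_1, brick_2's own z axis and vertical below 0.06 rad and ((x of brick_2 in the frame of pocket_p between -0.012 and 0.012 m and y of brick_2 in the frame of pocket_p between -0.01 and 0.01 m and z of brick_2 in the frame of pocket_p between -0.004 and 0.004 m) or (x of brick_2 in the frame of pocket_n between -0.012 and 0.012 m and y of brick_2 in the frame of pocket_n between -0.01 and 0.01 m and z of brick_2 in the frame of pocket_n between -0.004 and 0.004 m)) and contact force between the fingers and brick_1 below 0.05 N and contact force between the fingers and brick_2 below 0.05 N), for 0.2 s.
3. the divider lies on its ledges in the case over the bricks, released (((x of brick_1 in the frame of pocket_p between -0.012 and 0.012 m and y of brick_1 in the frame of pocket_p between -0.01 and 0.01 m and z of brick_1 in the frame of pocket_p between -0.004 and 0.004 m) or (x of brick_1 in the frame of pocket_n between -0.012 and 0.012 m and y of brick_1 in the frame of pocket_n between -0.01 and 0.01 m and z of brick_1 in the frame of pocket_n between -0.004 and 0.004 m)) and angle between each of brick_1, brick_2's own z axis and vertical below 0.06 rad and ((x of brick_2 in the frame of pocket_p between -0.012 and 0.012 m and y of brick_2 in the frame of pocket_p between -0.01 and 0.01 m and z of brick_2 in the frame of pocket_p between -0.004 and 0.004 m) or (x of brick_2 in the frame of pocket_n between -0.012 and 0.012 m and y of brick_2 in the frame of pocket_n between -0.01 and 0.01 m and z of brick_2 in the frame of pocket_n between -0.004 and 0.004 m)) and horizontal distance between divider and case_ledge below 0.009 m and z of divider in the frame of case_ledge between -0.004 and 0.003 m and angle between divider's own z axis and vertical below 0.03 rad and contact force between the fingers and divider below 0.05 N), for 0.2 s.
At the end, for the whole second after the job is handed in: both flat bricks lie flat on the floor of a pocket each (centre within 12 mm along, 10 mm across); the divider lies level on the ledges (centre within 9 mm, height 3 mm); every tin present stands upright on the floor of a divider cell (centre within 8 mm), released, at rest (((x of brick_1 in the frame of pocket_p between -0.012 and 0.012 m and y of brick_1 in the frame of pocket_p between -0.01 and 0.01 m and z of brick_1 in the frame of pocket_p between -0.004 and 0.004 m) or (x of brick_1 in the frame of pocket_n between -0.012 and 0.012 m and y of brick_1 in the frame of pocket_n between -0.01 and 0.01 m and z of brick_1 in the frame of pocket_n between -0.004 and 0.004 m)) and angle between each of brick_1, brick_2, tin_0, tin_1, tin_2, tin_3's own z axis and vertical below 0.06 rad and ((x of brick_2 in the frame of pocket_p between -0.012 and 0.012 m and y of brick_2 in the frame of pocket_p between -0.01 and 0.01 m and z of brick_2 in the frame of pocket_p between -0.004 and 0.004 m) or (x of brick_2 in the frame of pocket_n between -0.012 and 0.012 m and y of brick_2 in the frame of pocket_n between -0.01 and 0.01 m and z of brick_2 in the frame of pocket_n between -0.004 and 0.004 m)) and horizontal distance between divider and case_ledge below 0.009 m and z of divider in the frame of case_ledge between -0.004 and 0.003 m and angle between divider's own z axis and vertical below 0.03 rad and linear speed of each of divider, tin_0, tin_1, tin_2, tin_3 below 0.02 m/s and ((horizontal distance between tin_0 and cell_0 below 0.008 m and z of tin_0 in the frame of cell_0 between -0.003 and 0.003 m) or (horizontal distance between tin_0 and cell_1 below 0.008 m and z of tin_0 in the frame of cell_1 between -0.003 and 0.003 m) or (horizontal distance between tin_0 and cell_2 below 0.008 m and z of tin_0 in the frame of cell_2 between -0.003 and 0.003 m) or (horizontal distance between tin_0 and cell_3 below 0.008 m and z of tin_0 in the frame of cell_3 between -0.003 and 0.003 m)) and contact force between the fingers and tin_0 below 0.05 N and ((horizontal distance between tin_1 and cell_0 below 0.008 m and z of tin_1 in the frame of cell_0 between -0.003 and 0.003 m) or (horizontal distance between tin_1 and cell_1 below 0.008 m and z of tin_1 in the frame of cell_1 between -0.003 and 0.003 m) or (horizontal distance between tin_1 and cell_2 below 0.008 m and z of tin_1 in the frame of cell_2 between -0.003 and 0.003 m) or (horizontal distance between tin_1 and cell_3 below 0.008 m and z of tin_1 in the frame of cell_3 between -0.003 and 0.003 m)) and contact force between the fingers and tin_1 below 0.05 N and ((horizontal distance between tin_2 and cell_0 below 0.008 m and z of tin_2 in the frame of cell_0 between -0.003 and 0.003 m) or (horizontal distance between tin_2 and cell_1 below 0.008 m and z of tin_2 in the frame of cell_1 between -0.003 and 0.003 m) or (horizontal distance between tin_2 and cell_2 below 0.008 m and z of tin_2 in the frame of cell_2 between -0.003 and 0.003 m) or (horizontal distance between tin_2 and cell_3 below 0.008 m and z of tin_2 in the frame of cell_3 between -0.003 and 0.003 m)) and contact force between the fingers and tin_2 below 0.05 N and ((horizontal distance between tin_3 and cell_0 below 0.008 m and z of tin_3 in the frame of cell_0 between -0.003 and 0.003 m) or (horizontal distance between tin_3 and cell_1 below 0.008 m and z of tin_3 in the frame of cell_1 between -0.003 and 0.003 m) or (horizontal distance between tin_3 and cell_2 below 0.008 m and z of tin_3 in the frame of cell_2 between -0.003 and 0.003 m) or (horizontal distance between tin_3 and cell_3 below 0.008 m and z of tin_3 in the frame of cell_3 between -0.003 and 0.003 m)) and contact force between the fingers and tin_3 below 0.05 N); the robot touches nothing.
It fails at once if a bystander is moved by more than 6 cm (distance of any of tall_brick, jar, tape_roll, amber_bottle, beaker, buffer_bottle from where it was at the start of the episode above 0.06 m).
Of tin_0, tin_1, tin_2, tin_3 only 2 to 4 are there at a start; the rules pass over those that are not, and their reading is None.
At some moment in a run one of brick_1, brick_2, tin_0, tin_1, tin_2, tin_3 may be knocked a few centimetres aside while the robot is not near it.
It also fails if it takes over 200 s, if anything falls off the work surface, if the arm or the gripper's body presses on something with over 40 N, if the wrist force passes 120 N, or if a joint passes its speed limit or range.

ROBOT

A 7-joint arm with a two-finger parallel gripper is mounted at the origin on a cart in front of the work surface, level with it; the furniture and walls round the work are solid. World frame = base frame: x ahead of the robot, y to its left, z up, the work surface at z = 0. Lengths are in m, angles in rad, forces in N, time in s.
With the tool pointing down it reaches from about 0.4 to 0.875 m from the base axis. Payload 19.3 kg.
Tool frame: the origin (TCP) lies midway between the tips of the shut fingers; the grasp point (between the pads) lies 19 mm behind it; z points along the fingers, y is the direction in which the jaws open and shut (so a half turn about z gives the same grasp; the last joint's range is limited). The gripper opens to 85 mm and grips with 20 to 120 N. Pads are 22 mm wide; open, the fingers measure 114 mm over their backs; the gripper's body (76 mm by 85 mm) begins 54 mm behind the grasp point. The pads swing forward as they close: fully open they stand 13 mm farther back than shut.
Start: joints at [-1.199, 0.521, -0.036, 1.599, 0.021, 1.021, -0.113], TCP at [0.267, 0.565, 0.231] pointing down, gripper open.
Joint ranges: [-2.91, 2.91], [-0.3, 2.13], [-1.5, 1.42], [0.17, 2.43], [-1.26, 4.41], [0.16, 1.93], [-2.52, 2.52]. Speed limits (rad/s): [1.89, 1.89, 2.39, 2.39, 3.01, 3.01, 3.01].

INTERFACE

Orientations are given as [roll, pitch, yaw] about the fixed x, y, z axes, in that order (R = Rz(yaw) Ry(pitch) Rx(roll)).
In Python, from workcell import bot, eyes gives the robot as it stands. The module is installed in compiled form; this text tells all that it offers.
- The arm moves only by the shell command python3 -m jog 'ROWS' [FORCE]. ROWS is JSON, a list of rows, each an object with "delta_pos": the shift along the world's x, y, z in mm, a list of three; "spin": the turn about the world's z in rad; "claw": the closure, from 0 (fully open) to 1 (shut). In form: [{"delta_pos": [tx, ty, tz], "spin": spin, "claw": claw}, ...]. A call has 1 to 8 rows; each row is the pose to reach, as a shift and turn from the pose measured when the call began; what a row does not reach only later rows make up. A row lasts 1/10 s, in which the tool goes at most 50 mm and 8.59 degrees, less where a joint would pass 70% of its speed; a pose out of reach is approached as far as the arm can. A call with a gripper value outside its range is refused whole. The fingers move at their own pace and stop on an object; FORCE is the grip in N (left out, the last holds). Time passes only in rows, so rows that repeat a pose let the fingers close. It gives the time, the measured TCP pose, the force and the opening at its end, in the units of the state.
- bot.observe(): the state, without advancing time (a new reading comes with each control period).
- eyes.grab_frame(name): name is "scene" or "top" or "wrist"; returns the picture (384x512x3 uint8, blue, green, red); there is no depth.
- eyes.camera_params(name): a dict with "fx", "fy", "cx", "cy" (pixels), "origin" and "attitude" of the camera in the world. Camera axes: x right, y up, looking along -z (the intrinsics and any distortion apply to the point x, -y, -z); pixel columns grow to the right and rows downward; lengths in m; the calibration is good to about 2 mm. A picture is of the moment at which its call begins: read the wrist's pose just before it. camera_params takes no time and is no camera call; for the wrist camera it gives the pose at the moment of the call.
- bot.job_done(): hands the job in, once; it reports no verdict.
The state is a dict: "clock": time; "qpos": joint angles; "qd": joint speeds; "joint_efforts": joint torques, N m; "position": TCP position; "tool_rot": TCP orientation; "force": force on the tool from outside, world axes, zero at the start; "moment": the same for the moment, N m; "grip_width": finger opening in m.
Only numpy, scipy, OpenCV 4.12 (cv2) and the standard library are available. Lean on these libraries where they do the work, as an engineer would, in place of code of your own. Each camera call takes 0.05 s, during which the arm holds its last target. There are 200 camera calls.

## Working session

There is one attempt and no reset: what is moved stays moved. The work goes in short steps, Python scripts to look and compute and a shell command to move; the robot and the scene stay as the last step left them, time stands still between calls to the robot, and variables do not carry over. Pictures are saved under pics/ and viewed, about 12 in all and at most 16, crops included, and the job is handed in when it is done.

```bash
mkdir -p pics; cat > h.py <<'E'
import numpy as np, cv2
from workcell import bot, eyes
from scipy.spatial.transform import Rotation as R
def snap(name,fn=None,crop=None,scale=1):
    p=eyes.camera_params(name); im=np.array(eyes.grab_frame(name))
    if fn:
        o=im if crop is None else im[crop[1]:crop[3],crop[0]:crop[2]]
        cv2.imwrite('pics/'+fn,cv2.resize(o,None,fx=scale,fy=scale,interpolation=cv2.INTER_CUBIC))
    np.save('last_%s.npy'%name,im)
    import json; json.dump({k:(np.array(v).tolist()) for k,v in p.items()},open('last_%s.json'%name,'w'))
    return im,p
def rot(p):
    a=np.array(p['attitude'],float)
    return a if a.shape==(3,3) else (R.from_euler('xyz',a).as_matrix() if a.size==3 else R.from_quat(a).as_matrix())
def load(name):
    import json; return np.load('last_%s.npy'%name),json.load(open('last_%s.json'%name))
def px2w(p,u,v,z):
    d=rot(p)@np.array([(u-p['cx'])/p['fx'],-(v-p['cy'])/p['fy'],-1.]); o=np.array(p['origin'])
    return o+d*(z-o[2])/d[2]
def w2px(p,X):
    c=rot(p).T@(np.array(X,float)-np.array(p['origin'])); return p['cx']-p['fx']*c[0]/c[2], p['cy']+p['fy']*c[1]/c[2]
E
python3 - <<'E'
from h import *
print(bot.observe())
for n in ['scene','top','wrist']:
    print(n,eyes.camera_params(n))
a,_=snap('top','top0.png',None,1.56)
b,_=snap('scene','scene0.png',None,1.56)
E
```

```text
{'clock': 0.0, 'qpos': array([-1.19919961,  0.52203239, -0.0363471 ,  1.59998949,  0.021219  ,
        1.02109939, -0.11279825]), 'qd': array([ 0.00072677, -0.00032641,  0.00075721, -0.00024587, -0.0005192 ,
        0.00119328,  0.0006595 ]), 'joint_efforts': array([ 4.23714891e-04, -9.27108192e+01,  1.97998166e+00, -3.69954479e+01,
        1.78474712e-02,  7.96269713e-03, -8.57985810e-06]), 'position': array([0.2671132 , 0.56467754, 0.23072069]), 'tool_rot': array([-3.14045306e+00,  8.76336723e-05,  2.69981445e+00]), 'force': array([-0.03870196,  0.25640566,  0.41343483]), 'moment': array([-0.03213892,  0.03732445, -0.01787176]), 'grip_width': 0.0852955084207234}
scene {'fx': 440.3649956012706, 'fy': 440.3649956012706, 'cx': 257.5687395372875, 'cy': 190.75818983212113, 'origin': array([-0.31181999,  0.85988584,  0.97454546]), 'attitude': array([ 1.00684727,  0.01874903, -2.45080046])}
top {'fx': 419.1378490494222, 'fy': 419.1378490494222, 'cx': 258.0756357297077, 'cy': 195.5839262117242, 'origin': array([ 0.36989142, -0.11244863,  1.53817898]), 'attitude': array([ 0.13683493, -0.07707618, -1.56855248])}
wrist {'fx': 345.0573379084038, 'fy': 345.0573379084038, 'cx': 255.55183722775928, 'cy': 186.64909663228693, 'origin': array([0.2035726 , 0.59523242, 0.37346139]), 'attitude': array([-2.85522032e-01,  9.51488204e-04,  1.12813477e+00])}
```

View pics/top0.png

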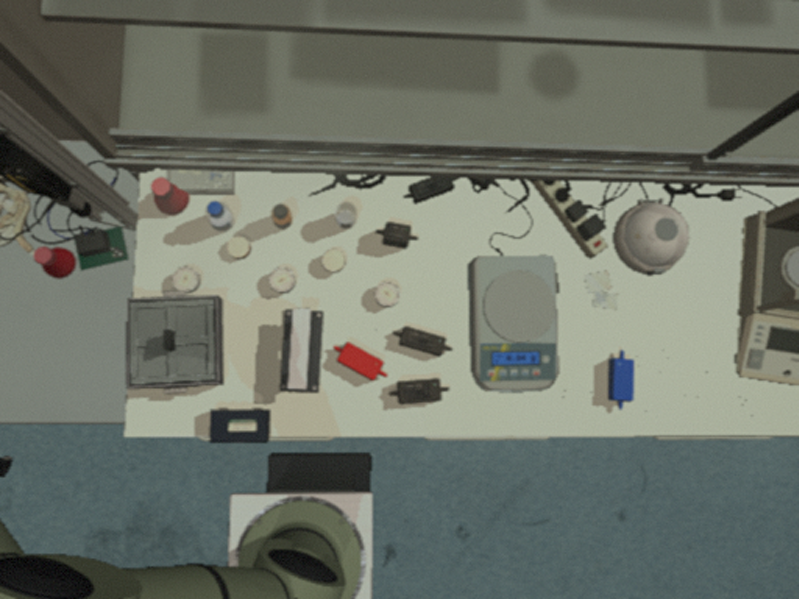

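View pics/scene0.png

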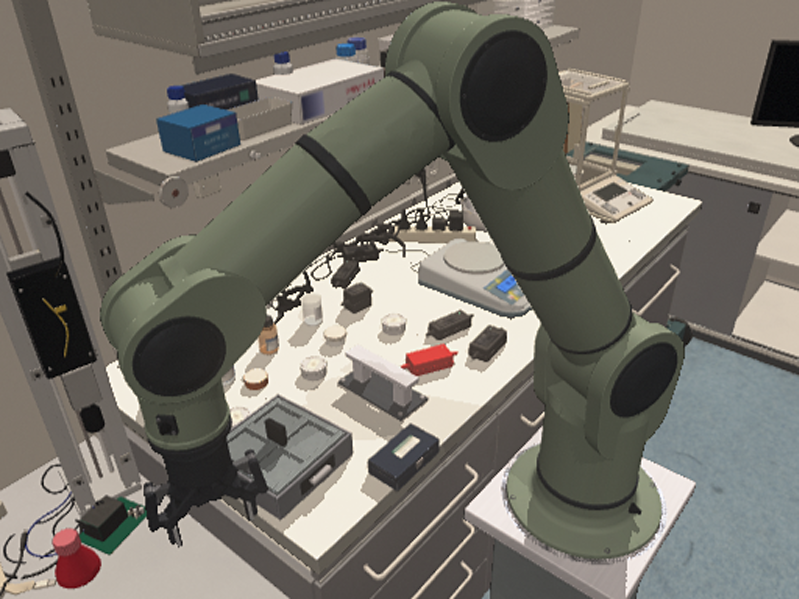

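Top view (display px): tins with label at (186,279), (281,279) and (387,293). Look-alikes are the plain pale discs at (333,260) and (238,246), probably the jar and tape roll. The flat black bricks are at (422,342) and (420,391). Brick look-alikes are red at (360,361), blue at (621,380) and the tall brick at (398,234). The case with divider is at (174,341) and the rail at (302,349). One crop to check this choice.

```bash
python3 - <<'E'
from h import *
im,p=load('top')
c=im[125:285,75:300]; cv2.imwrite('pics/crop0.png',cv2.resize(c,None,fx=3.5,fy=3.5,interpolation=cv2.INTER_CUBIC))
for n,u,v,z in [('case',174,341,.056),('rail',302,349,.075),('tinA',186,279,.028),('tinB',281,279,.028),('tinC',387,293,.028),('disc1',333,260,.03),('disc2',238,246,.021),('bA',422,342,.033),('bB',420,391,.033),('tall',398,234,.056),('red',360,361,.033)]:
    print(n,px2w(p,u/1.5605,v/1.5605,z).round(3))
E
```

```text
case [0.488 0.282 0.056]
rail [ 0.471 -0.001  0.075]
tinA [0.633 0.27  0.028]
tinB [0.636 0.054 0.028]
tinC [ 0.607 -0.192  0.028]
disc1 [ 0.683 -0.065  0.03 ]
disc2 [0.714 0.156 0.021]
bA [ 0.493 -0.273  0.033]
bB [ 0.38  -0.268  0.033]
tall [ 0.742 -0.215  0.056]
red [ 0.448 -0.13   0.033]
```

View pics/crop0.png

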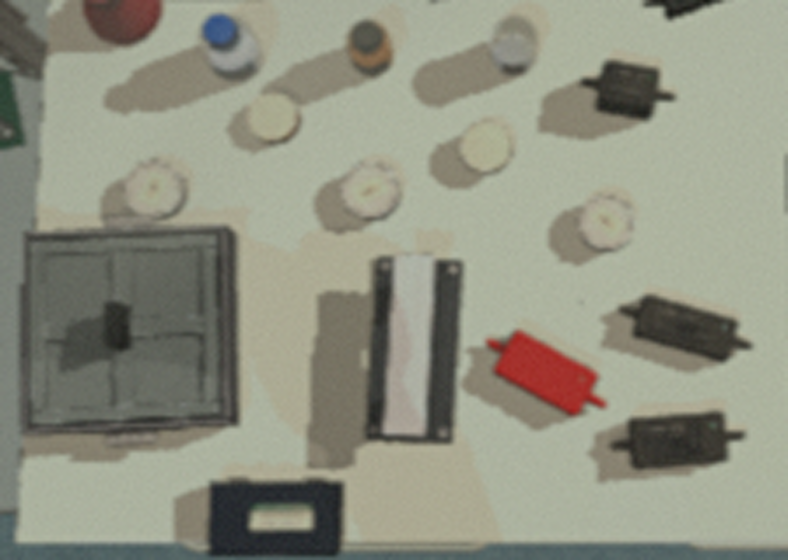

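The crop shows three label-topped tins at crop px (155,190), (371,192), (606,223). The plain discs at (272,117) and (487,146) are the tape roll and jar. The flat bricks are at (686,328) and (678,440). Next, a wrist view over the case.

```bash
python3 -m jog '[{"delta_pos":[190,-285,50],"spin":0.44,"claw":0},{"delta_pos":[190,-285,50],"spin":0.44,"claw":0},{"delta_pos":[190,-285,50],"spin":0.44,"claw":0},{"delta_pos":[190,-285,50],"spin":0.44,"claw":0},{"delta_pos":[190,-285,50],"spin":0.44,"claw":0},{"delta_pos":[190,-285,50],"spin":0.44,"claw":0},{"delta_pos":[190,-285,50],"spin":0.44,"claw":0},{"delta_pos":[190,-285,50],"spin":0.44,"claw":0}]' 60
python3 -m jog '[{"delta_pos":[0,0,0],"spin":0,"claw":0},{"delta_pos":[0,0,0],"spin":0,"claw":0}]'
python3 - <<'E'
from h import *
im,p=snap('wrist','w1.png',None,1.56)
print(bot.observe()['position'],bot.observe()['tool_rot'],p)
E
```

```text
clock: 0.9
position: [0.4607, 0.2741, 0.2815]
tool_rot: [-3.139, 0.002, 3.132]
force: [0.1, 1.3, 0.4]
grip_width: 0.086
clock: 1.1
position: [0.4606, 0.2739, 0.2814]
tool_rot: [-3.139, 0.002, 3.131]
force: [-0.5, 0.4, 0.0]
grip_width: 0.0855
[0.46028698 0.27446481 0.28131706] [-3.13898442e+00  1.65321736e-03  3.13248252e+00] {'fx': 345.0573379084038, 'fy': 345.0573379084038, 'cx': 255.55183722775928, 'cy': 186.64909663228693, 'origin': array([0.38992495, 0.27496496, 0.4239804 ]), 'attitude': array([-0.28723776,  0.00310578,  1.55975312])}
```

View pics/w1.png

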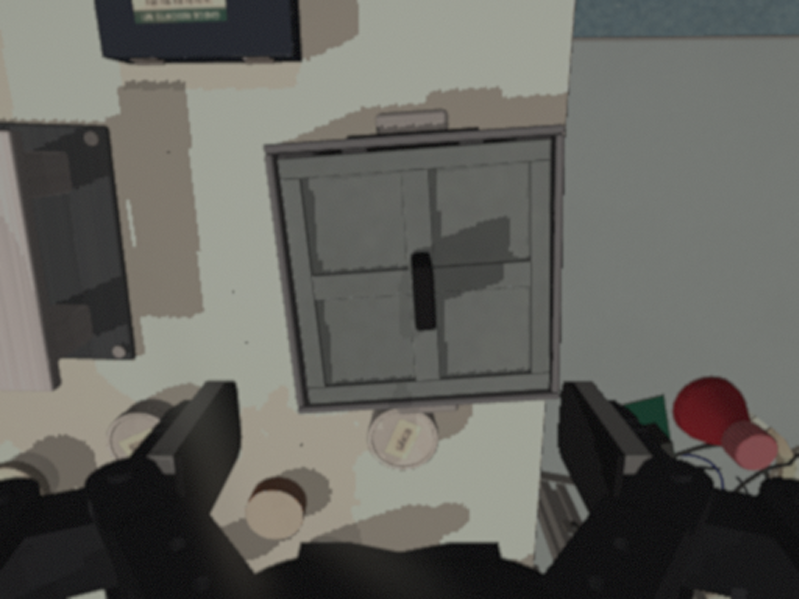

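```bash
python3 - <<'E'
from h import *
im,p=load('wrist'); s=1/1.5605
C=[px2w(p,u*s,v*s,.056) for u,v in [(266,148),(566,128),(558,397),(302,411)]]
C=np.array(C)[:,:2]; print(C.round(4), C.mean(0).round(4))
for i in range(4): d=C[(i+1)%4]-C[i]; print(np.linalg.norm(d).round(3), np.degrees(np.arctan2(d[1],d[0])).round(1))
g=cv2.cvtColor(im,cv2.COLOR_BGR2GRAY); m=np.zeros_like(g); m[155:217,255:290]=(g[155:217,255:290]<45)
n,l,st,ce=cv2.connectedComponentsWithStats(m); i=1+np.argmax(st[1:,4]); print(st[i],ce[i])
r=cv2.minAreaRect(np.argwhere(l==i)[:,::-1].astype(np.float32)); b=cv2.boxPoints(r)
print(b); print(np.array([px2w(p,*q,.102) for q in b]).round(4), px2w(p,*r[0],.1))
# divider outer corners (rib tops z=.058)
D=np.array([px2w(p,u*s,v*s,.058) for u,v in [(277,156),(550,140),(548,388),(310,402)]]); print(D.round(4),D.mean(0))
# rail posts
E
```

```text
[[0.399  0.1859]
 [0.3885 0.3831]
 [0.5831 0.392 ]
 [0.5931 0.1977]] [0.4909 0.2897]
0.197 93.0
0.195 2.6
0.195 -87.1
0.195 -176.5
[264 162  16  50 646] [271.30804954 186.21671827]
[[263.19458 162.11282]
 [276.51752 161.28015]
 [279.58752 210.40079]
 [266.2646  211.23346]]
[[0.4607 0.2805 0.102 ]
 [0.46   0.2932 0.102 ]
 [0.5099 0.2965 0.102 ]
 [0.5106 0.2833 0.102 ]] [0.48537124 0.28840523 0.1       ]
[[0.4041 0.1933 0.058 ]
 [0.3959 0.3726 0.058 ]
 [0.5746 0.3834 0.058 ]
 [0.5845 0.2046 0.058 ]] [0.48976553 0.28847683 0.058     ]
```

```bash
python3 -m jog '[{"delta_pos":[29,14,-50],"spin":0.057,"claw":0},{"delta_pos":[29,14,-90],"spin":0.057,"claw":0},{"delta_pos":[29,14,-130],"spin":0.057,"claw":0},{"delta_pos":[29,14,-165],"spin":0.057,"claw":0},{"delta_pos":[29,14,-190],"spin":0.057,"claw":0},{"delta_pos":[29,14,-210],"spin":0.057,"claw":0},{"delta_pos":[29,14,-210],"spin":0.057,"claw":0},{"delta_pos":[29,14,-210],"spin":0.057,"claw":0.4}]' 80
python3 -m jog '[{"delta_pos":[0,0,0],"spin":0,"claw":1},{"delta_pos":[0,0,0],"spin":0,"claw":1},{"delta_pos":[0,0,0],"spin":0,"claw":1},{"delta_pos":[0,0,0],"spin":0,"claw":1},{"delta_pos":[0,0,0],"spin":0,"claw":1},{"delta_pos":[0,0,0],"spin":0,"claw":1}]'
```

```text
clock: 1.95
position: [0.4889, 0.2892, 0.0716]
tool_rot: [-3.139, 0.001, -3.093]
force: [0.0, 0.8, 1.2]
grip_width: 0.0734
clock: 2.55
position: [0.4891, 0.2894, 0.0723]
tool_rot: [-3.139, 0.002, -3.092]
force: [-2.1, -0.7, 9.4]
grip_width: 0.0123
```

```bash
python3 -m jog '[{"delta_pos":[0,0,15],"spin":0,"claw":1},{"delta_pos":[0,0,30],"spin":0,"claw":1},{"delta_pos":[0,0,60],"spin":0,"claw":1},{"delta_pos":[0,0,90],"spin":0,"claw":1},{"delta_pos":[0,0,110],"spin":0,"claw":1},{"delta_pos":[0,0,110],"spin":0,"claw":1}]'
python3 - <<'E'
from h import *
im,p=load('top')
for n,L,z in [('rail',[(395,255),(433,253),(428,438),(385,438)],.075),('foot',[(376,258),(462,262),(452,440),(367,438)],.008)]:
    P=np.array([px2w(p,75+u/3.5,125+v/3.5,z) for u,v in L]); print(n,P.round(3),P.mean(0).round(4))
    d=P[1]+P[0]-P[2]-P[3]; print(np.degrees(np.arctan2(d[1],d[0])))
    d=P[0]+P[3]-P[2]-P[1]; print(np.degrees(np.arctan2(d[1],d[0])))
im,p=snap('top','t1.png',(60,110,300,290),3.3)
P=np.load('last_wrist.npy')
E
```

```text
clock: 3.15
position: [0.4901, 0.2899, 0.1849]
tool_rot: [-3.142, 0.005, -3.093]
force: [0.8, 0.6, -4.5]
grip_width: 0.0131
rail [[ 0.561  0.021  0.075]
 [ 0.564 -0.017  0.075]
 [ 0.38  -0.016  0.075]
 [ 0.38   0.026  0.075]] [0.4713 0.0033 0.075 ]
-0.9672862668305541
91.87675757783144
foot [[ 0.566  0.046  0.008]
 [ 0.563 -0.043  0.008]
 [ 0.379 -0.036  0.008]
 [ 0.381  0.05   0.008]] [0.4723 0.0043 0.008 ]
-1.6893269730430782
88.39382540831012
```

View pics/t1.png

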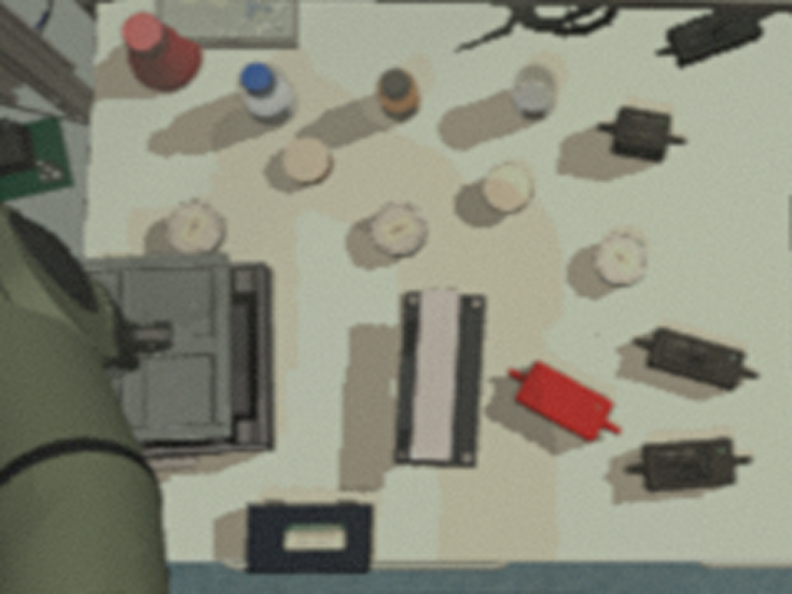

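```bash
python3 - <<'E'
from h import *
im,p=load('wrist'); s=1/1.5605
for u,v,z in [(107,124,.008),(135,357,.008),(9,125,.075),(59,385,.075)]: print(px2w(p,u*s,v*s,z).round(4))
E
python3 -m jog '[{"delta_pos":[-2,-30,0],"spin":0,"claw":1},{"delta_pos":[-4,-70,0],"spin":-0.02,"claw":1},{"delta_pos":[-7,-115,0],"spin":-0.04,"claw":1},{"delta_pos":[-10,-160,0],"spin":-0.06,"claw":1},{"delta_pos":[-12,-205,0],"spin":-0.08,"claw":1},{"delta_pos":[-14,-245,0],"spin":-0.08,"claw":1},{"delta_pos":[-16,-275,0],"spin":-0.08,"claw":1},{"delta_pos":[-17,-286,0],"spin":-0.08,"claw":1}]'
python3 -m jog '[{"delta_pos":[0,0,0],"spin":0,"claw":1},{"delta_pos":[0,0,0],"spin":0,"claw":1},{"delta_pos":[0,0,0],"spin":0,"claw":1}]'
python3 - <<'E'
from h import *
snap('wrist','w2.png',None,1.2)
E
```

```text
[0.3817 0.0581 0.008 ]
[0.5679 0.0509 0.008 ]
[0.383 0.032 0.075]
[0.5603 0.0294 0.075 ]
clock: 4.0
position: [0.4714, 0.0003, 0.1821]
tool_rot: [-3.139, 0.002, 3.107]
force: [-0.1, 1.3, -2.0]
grip_width: 0.0129
clock: 4.3
position: [0.4714, 0.0016, 0.1818]
tool_rot: [-3.14, 0.001, 3.109]
force: [0.2, 0.1, -2.1]
grip_width: 0.0129
```

View pics/w2.png

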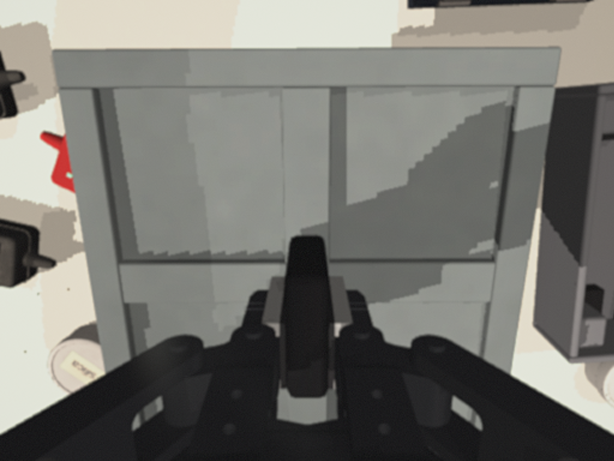

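```bash
python3 - <<'E'
from h import *
im,p=load('top')
P=np.array([px2w(p,75+u/3.5,125+v/3.5,.056) for u,v in [(25,230),(237,228),(238,427),(21,430)]]); print(P.round(4),P.mean(0))
P=np.array([px2w(p,60+u/3.3,110+v/3.3,.075) for u,v in [(419,289),(459,289),(452,460),(412,460)]]); print(P.round(4),P.mean(0))
im,p=load('wrist')
# case near corners in w2 : top-left rim (near) and bottom
for u,v in [(610,84),(537,327)]: print(px2w(p,u/1.2,v/1.2,.056))
E
```

```text
[[0.584  0.3863 0.056 ]
 [0.5889 0.1798 0.056 ]
 [0.3908 0.1711 0.056 ]
 [0.3872 0.3786 0.056 ]] [0.48772065 0.27896427 0.056     ]
[[ 0.562   0.0236  0.075 ]
 [ 0.5625 -0.0183  0.075 ]
 [ 0.383  -0.0149  0.075 ]
 [ 0.3828  0.0263  0.075 ]] [0.47258458 0.00415851 0.075     ]
[0.39646682 0.18991598 0.056     ]
[0.56350234 0.16586824 0.056     ]
```

```bash
python3 -m jog '[{"delta_pos":[1,8,-20],"spin":0,"claw":1},{"delta_pos":[1,8,-40],"spin":0,"claw":1},{"delta_pos":[1,8,-60],"spin":0,"claw":1},{"delta_pos":[1,8,-72],"spin":0,"claw":1},{"delta_pos":[1,8,-76],"spin":0,"claw":1},{"delta_pos":[1,8,-79],"spin":0,"claw":1},{"delta_pos":[1,8,-80],"spin":0,"claw":1},{"delta_pos":[1,8,-80],"spin":0,"claw":1}]'
```

```text
clock: 5.15
position: [0.4727, 0.0096, 0.1023]
tool_rot: [-3.14, 0.002, 3.109]
force: [-0.1, 0.0, -3.6]
grip_width: 0.0133
```

```bash
python3 -m jog '[{"delta_pos":[0,0,-1],"spin":0,"claw":1},{"delta_pos":[0,0,-2],"spin":0,"claw":1},{"delta_pos":[0,0,-2],"spin":0,"claw":1}]'
python3 - <<'E'
from h import *
im,p=snap('scene','s1.png',(190,190,300,280),7)
E
```

```text
clock: 5.45
position: [0.4731, 0.0096, 0.1012]
tool_rot: [-3.14, 0.003, 3.109]
force: [-4.1, 0.0, 17.0]
grip_width: 0.0126
```

View pics/s1.png

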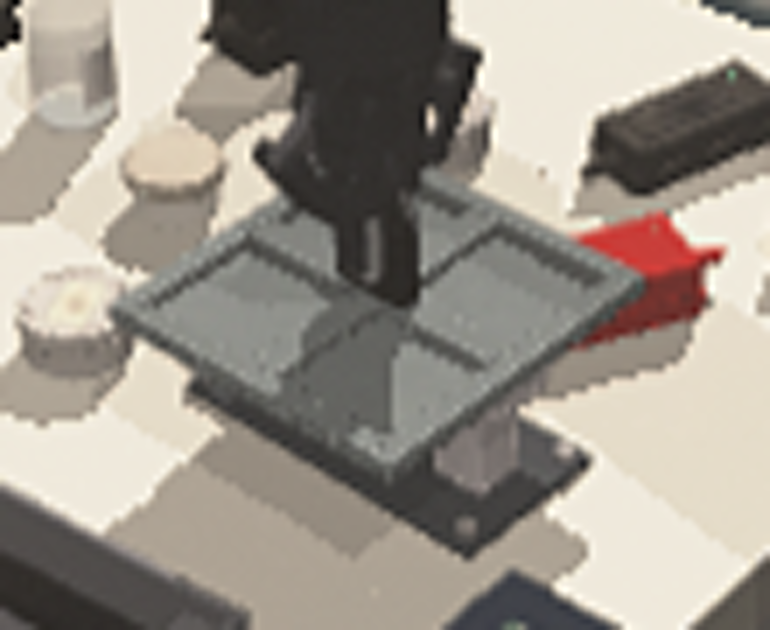

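Contact (17 N up) at the expected height, level on the rail. Release and rise.

```bash
python3 -m jog '[{"delta_pos":[0,0,1],"spin":0,"claw":1},{"delta_pos":[0,0,1],"spin":0,"claw":0.6},{"delta_pos":[0,0,1],"spin":0,"claw":0.3},{"delta_pos":[0,0,1],"spin":0,"claw":0},{"delta_pos":[0,0,1],"spin":0,"claw":0},{"delta_pos":[0,0,1],"spin":0,"claw":0},{"delta_pos":[0,0,20],"spin":0,"claw":0},{"delta_pos":[0,0,60],"spin":0,"claw":0}]'
python3 -m jog '[{"delta_pos":[-60,20,80],"spin":0,"claw":0},{"delta_pos":[-60,30,120],"spin":0,"claw":0},{"delta_pos":[-60,70,140],"spin":0,"claw":0},{"delta_pos":[-60,110,140],"spin":0,"claw":0},{"delta_pos":[-60,120,140],"spin":0,"claw":0},{"delta_pos":[-60,120,140],"spin":0,"claw":0}]'
python3 - <<'E'
from h import *
snap('wrist','w3.png',None,1.56)
E
```

```text
clock: 6.3
position: [0.4716, 0.0095, 0.16]
tool_rot: [-3.139, -0.002, 3.109]
force: [-0.4, 0.4, 0.2]
grip_width: 0.0855
clock: 6.9
position: [0.4115, 0.1322, 0.3007]
tool_rot: [-3.14, -0.0, 3.113]
force: [0.8, -0.5, -0.9]
grip_width: 0.0856
```

View pics/w3.png

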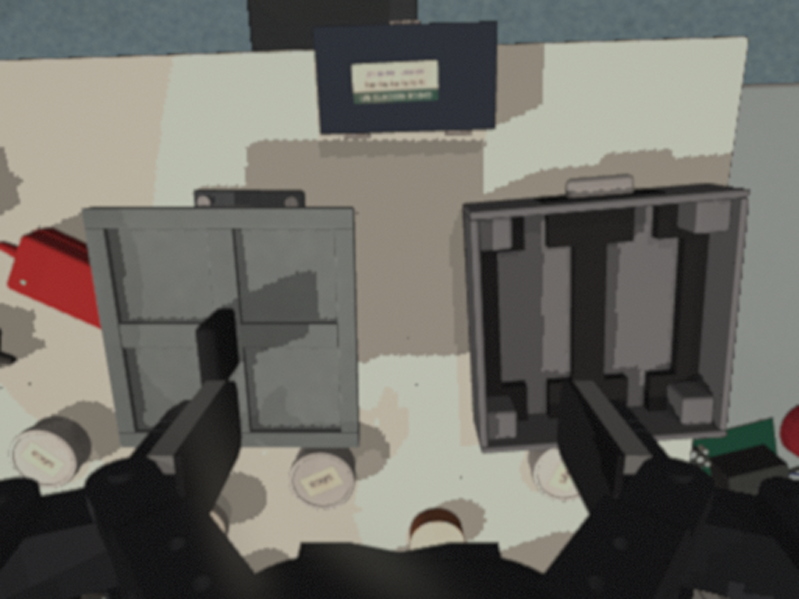

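The divider is parked level on the rail (centre ~(232,322)). In the case the two pockets run along world x, with floors at (535,310) and (642,305). Now I'll measure both and then view the bricks.

```bash
python3 - <<'E'
from h import *
im,p=load('wrist'); s=1/1.5605
def q(n,L,z):
    P=np.array([px2w(p,u*s,v*s,z) for u,v in L]); 
    d=P[0]+P[1]-P[2]-P[3]; print(n,P[:,:2].round(3).tolist(),P.mean(0).round(4),np.degrees(np.arctan2(-d[1],-d[0])).round(1))
q('div',[(85,208),(355,208),(358,446),(118,448)],.087)
q('case',[(463,206),(749,189),(725,438),(482,452)],.056)
q('pn',[(497,246),(572,246),(570,377),(500,377)],.006)
q('pp',[(605,242),(678,238),(672,372),(606,374)],.006)
E
python3 -m jog '[{"delta_pos":[10,-50,20],"spin":0,"claw":0},{"delta_pos":[15,-100,40],"spin":0,"claw":0},{"delta_pos":[20,-150,40],"spin":0,"claw":0},{"delta_pos":[20,-200,40],"spin":0,"claw":0},{"delta_pos":[20,-250,40],"spin":0,"claw":0},{"delta_pos":[20,-300,40],"spin":0,"claw":0},{"delta_pos":[20,-350,30],"spin":0,"claw":0},{"delta_pos":[0,-385,0],"spin":0,"claw":0}]'
python3 -m jog '[{"delta_pos":[-10,0,-30],"spin":0,"claw":0},{"delta_pos":[-10,0,-30],"spin":0,"claw":0},{"delta_pos":[-10,0,-30],"spin":0,"claw":0}]'
python3 - <<'E'
from h import *
snap('wrist','w4.png',None,1.56)
E
```

```text
div [[0.382, -0.075], [0.387, 0.103], [0.566, 0.096], [0.563, -0.085]] [0.4746 0.0101 0.087 ] -2.7
case [[0.392, 0.178], [0.386, 0.381], [0.587, 0.392], [0.594, 0.195]] [0.4899 0.2865 0.056 ] 3.9
pn [[0.433, 0.212], [0.434, 0.274], [0.553, 0.279], [0.551, 0.217]] [0.4928 0.2457 0.006 ] 2.6
pp [[0.432, 0.301], [0.43, 0.361], [0.551, 0.369], [0.551, 0.311]] [0.491  0.3355 0.006 ] 4.5
clock: 7.75
position: [0.4142, -0.2532, 0.3047]
tool_rot: [-3.137, 0.002, 3.109]
force: [1.4, -1.2, -1.0]
grip_width: 0.0856
clock: 8.05
position: [0.4041, -0.2534, 0.2751]
tool_rot: [-3.138, 0.001, 3.108]
force: [0.5, 0.2, 0.7]
grip_width: 0.0855
```

View pics/w4.png

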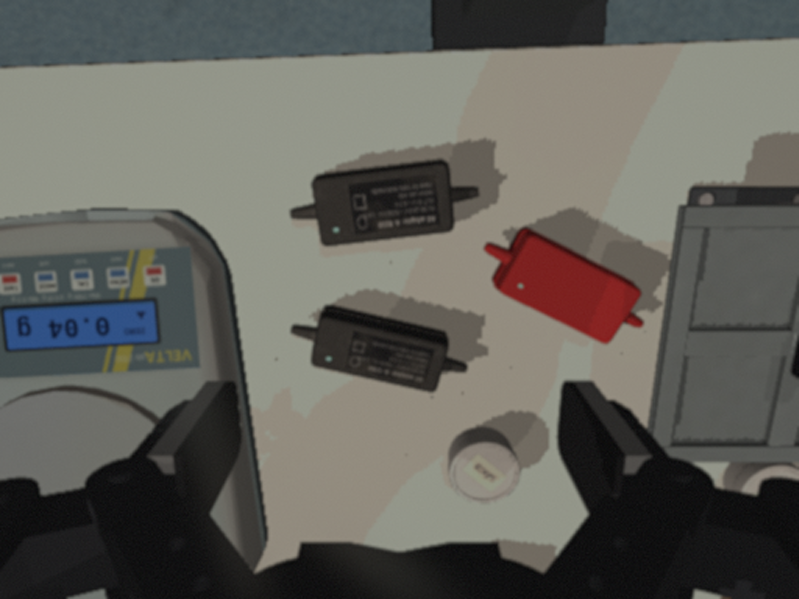

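```bash
cat > fit.py <<'E'
from h import *
from scipy.optimize import minimize
def fit(im,p,roi,dims,x0,thr=75):
    g=im.max(2); m=np.zeros(g.shape,np.uint8); a,b,c,d=roi; m[b:d,a:c]=(g[b:d,a:c]<thr)*255
    m=cv2.morphologyEx(m,cv2.MORPH_CLOSE,np.ones((5,5)),iterations=2); m=cv2.morphologyEx(m,cv2.MORPH_OPEN,np.ones((17,17)))
    n,l,st,ce=cv2.connectedComponentsWithStats(m); i=1+np.argmax(st[1:,4]); m=(l==i).astype(np.uint8)
    w,L,h=dims
    def cost(q):
        c,s=np.cos(q[2]),np.sin(q[2]); P=[]
        for z in (0,h):
            for sx in (-1,1):
                for sy in (-1,1):
                    dx,dy=sx*w/2,sy*L/2; P.append(w2px(p,[q[0]+c*dx-s*dy,q[1]+s*dx+c*dy,z]))
        H=cv2.convexHull(np.array(P,np.float32)); r=np.zeros((384*4,512*4),np.uint8); cv2.fillConvexPoly(r,np.round(H*4+1.5).astype(int),1)
        r=cv2.resize(r.astype(np.float32),(512,384),interpolation=cv2.INTER_AREA)
        return np.abs(r-m).sum()/m.sum()
    best=min((minimize(cost,[x0[0],x0[1],y],method='Nelder-Mead',options=dict(initial_simplex=[[x0[0],x0[1],y],[x0[0]+.01,x0[1],y],[x0[0],x0[1]+.01,y],[x0[0],x0[1],y+.1]],xatol=1e-4,fatol=1e-4)) for y in x0[2]),key=lambda r:r.fun)
    return best.x.round(4),round(best.fun,3),st[i]
E
python3 - <<'E'
from fit import *
im,p=load('wrist')
print(p['origin'],p['attitude'])
for n,roi,x0 in [('near',(180,90,315,165),(.38,-.268,[1.5,1.7])),('far',(180,185,300,258),(.49,-.268,[1.4,1.8]))]:
    for d in [(.047,.106,.031),(.053,.102,.035)]: print(n,d,*fit(im,p,roi,d,x0))
E
```

```text
[0.33360860713549656, -0.25044158917648895, 0.41775287999885885] [-0.2861272503226867, 0.004383057375511923, 1.5366405878012532]
near (0.047, 0.106, 0.031) [ 0.3825 -0.2674  0.0787] 0.11 [ 201  104   90   52 4015]
near (0.053, 0.102, 0.035) [ 0.3817 -0.2653  3.2384] 0.152 [ 201  104   90   52 4015]
far (0.047, 0.106, 0.031) [ 0.4987 -0.2738  2.8777] 0.166 [ 200  198   88   50 3365]
far (0.053, 0.102, 0.035) [ 0.4994 -0.2744  2.8013] 0.294 [ 200  198   88   50 3365]
```

```bash
python3 -m jog '[{"delta_pos":[-22,-13,-30],"spin":-0.15,"claw":0},{"delta_pos":[-22,-13,-60],"spin":-0.3,"claw":0},{"delta_pos":[-22,-13,-90],"spin":-0.45,"claw":0},{"delta_pos":[-22,-13,-110],"spin":-0.6,"claw":0},{"delta_pos":[-22,-13,-120],"spin":-0.75,"claw":0},{"delta_pos":[-22,-13,-130],"spin":-0.9,"claw":0},{"delta_pos":[-22,-13,-130],"spin":-1.05,"claw":0},{"delta_pos":[-22,-13,-130],"spin":-1.2,"claw":0}]'
python3 -m jog '[{"delta_pos":[0,0,0],"spin":-0.15,"claw":0},{"delta_pos":[0,0,0],"spin":-0.26,"claw":0},{"delta_pos":[0,0,0],"spin":-0.26,"claw":0},{"delta_pos":[0,0,0],"spin":-0.26,"claw":0}]'
python3 - <<'E'
from fit import *
o=bot.observe();print(o['qpos'].round(3),o['tool_rot'])
im,p=snap('wrist','w5.png',None,1.2)
print(fit(im,p,(150,50,512,300),(.053,.102,.035),(.382,-.266,[0.08,.12])),fit(im,p,(150,50,512,300),(.047,.106,.031),(.382,-.266,[0.08,.12])))
E
```

```text
clock: 8.9
position: [0.3845, -0.2656, 0.1466]
tool_rot: [-3.139, 0.003, 1.905]
force: [1.2, 1.0, -0.1]
grip_width: 0.0853
clock: 9.3
position: [0.3856, -0.2652, 0.1471]
tool_rot: [-3.14, 0.003, 1.651]
force: [-0.6, 0.8, 0.2]
grip_width: 0.0855
[ 0.033  0.468  0.58   2.104 -0.4    0.678  0.959] [-3.13998228e+00  2.82388582e-03  1.65057358e+00]
(array([ 0.6009, -0.5993,  0.7911]), np.float64(1.0), array([  341,   130,   102,   170, 10672], dtype=int32)) (array([ 0.5698, -0.5816,  0.6578]), np.float64(1.0), array([  341,   130,   102,   170, 10672], dtype=int32))
```

View pics/w5.png

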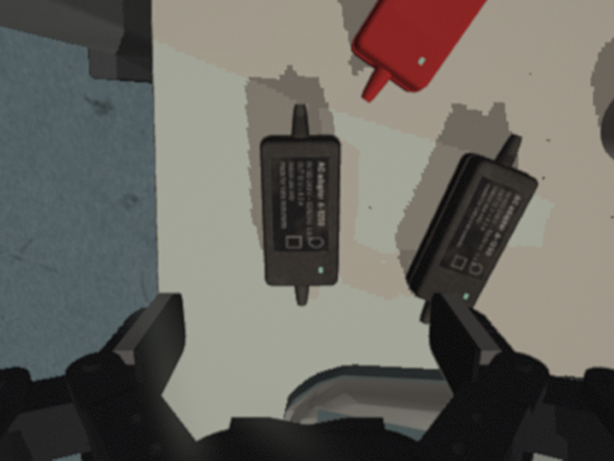

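```bash
python3 - <<'E'
from fit import *
im,p=load('wrist')
for d in [(.053,.102,.035),(.047,.106,.031)]:
  print(fit(im,p,(205,98,300,242),d,(.382,-.266,[0.08,.0])))
  print(fit(im,p,(335,122,455,245),d,(.495,-.272,[-.26])))
E
```

```text
(array([ 0.3813, -0.2663,  0.0947]), np.float64(0.157), array([ 217,  112,   66,  126, 7929], dtype=int32))
(array([ 0.4957, -0.2682, -0.122 ]), np.float64(0.372), array([ 341,  130,  102,  115, 7699], dtype=int32))
(array([ 0.3825, -0.2683,  0.0757]), np.float64(0.105), array([ 217,  112,   66,  126, 7929], dtype=int32))
(array([ 0.4972, -0.2695, -0.2205]), np.float64(0.241), array([ 341,  130,  102,  115, 7699], dtype=int32))
```

```bash
python3 -m jog '[{"delta_pos":[-4,-2,-40],"spin":0,"claw":0},{"delta_pos":[-4,-2,-80],"spin":0,"claw":0},{"delta_pos":[-4,-2,-110],"spin":0,"claw":0},{"delta_pos":[-4,-2,-130],"spin":0,"claw":0},{"delta_pos":[-4,-2,-140],"spin":0,"claw":0},{"delta_pos":[-4,-2,-140],"spin":0,"claw":0},{"delta_pos":[-4,-2,-140],"spin":0,"claw":0.3},{"delta_pos":[-4,-2,-140],"spin":0,"claw":0.3}]' 60
python3 -m jog '[{"delta_pos":[0,0,0],"spin":0,"claw":0.3},{"delta_pos":[0,0,0],"spin":0,"claw":0.3}]'
python3 -m jog '[{"delta_pos":[0,0,0],"spin":0,"claw":1},{"delta_pos":[0,0,0],"spin":0,"claw":1},{"delta_pos":[0,0,0],"spin":0,"claw":1},{"delta_pos":[0,0,0],"spin":0,"claw":1}]'
```

```text
clock: 10.15
position: [0.382, -0.2676, 0.0081]
tool_rot: [-3.141, 0.004, 1.651]
force: [0.1, 0.7, 0.2]
grip_width: 0.0606
clock: 10.35
position: [0.3825, -0.2677, 0.0087]
tool_rot: [3.141, 0.004, 1.651]
force: [0.9, 0.8, -0.0]
grip_width: 0.0596
clock: 10.75
position: [0.3825, -0.2676, 0.0093]
tool_rot: [3.14, 0.004, 1.651]
force: [-1.9, 2.3, 15.3]
grip_width: 0.0507
```

```bash
python3 -m jog '[{"delta_pos":[0,0,20],"spin":0,"claw":1},{"delta_pos":[0,0,60],"spin":0,"claw":1},{"delta_pos":[0,0,105],"spin":0,"claw":1},{"delta_pos":[0,0,150],"spin":0.1,"claw":1},{"delta_pos":[0,0,195],"spin":0.22,"claw":1},{"delta_pos":[5,20,225],"spin":0.35,"claw":1},{"delta_pos":[15,60,235],"spin":0.48,"claw":1},{"delta_pos":[25,105,235],"spin":0.6,"claw":1}]'
python3 -m jog '[{"delta_pos":[15,40,0],"spin":0.13,"claw":1},{"delta_pos":[30,88,0],"spin":0.26,"claw":1},{"delta_pos":[40,136,0],"spin":0.39,"claw":1},{"delta_pos":[50,184,0],"spin":0.52,"claw":1},{"delta_pos":[60,232,0],"spin":0.65,"claw":1},{"delta_pos":[65,280,0],"spin":0.78,"claw":1},{"delta_pos":[70,328,0],"spin":0.9,"claw":1},{"delta_pos":[75,376,0],"spin":0.93,"claw":1}]'
python3 -m jog '[{"delta_pos":[0,0,0],"spin":0,"claw":1}]'
```

```text
clock: 11.55
position: [0.4081, -0.1621, 0.2461]
tool_rot: [3.138, 0.007, 2.255]
force: [0.7, 0.2, -3.5]
grip_width: 0.0505
clock: 12.35
position: [0.4828, 0.2157, 0.2462]
tool_rot: [3.138, 0.007, -3.094]
force: [0.9, -1.5, -3.1]
grip_width: 0.0506
clock: 12.45
position: [0.482, 0.222, 0.2457]
tool_rot: [3.136, 0.006, -3.086]
force: [-0.5, -1.9, -2.7]
grip_width: 0.0505
```

```bash
python3 -m jog '[{"delta_pos":[7,45,0],"spin":0,"claw":1},{"delta_pos":[7,90,0],"spin":0,"claw":1},{"delta_pos":[7,111,-30],"spin":0,"claw":1},{"delta_pos":[7,111,-75],"spin":0,"claw":1},{"delta_pos":[7,111,-120],"spin":0,"claw":1},{"delta_pos":[7,111,-155],"spin":0,"claw":1},{"delta_pos":[7,111,-155],"spin":0,"claw":1},{"delta_pos":[7,111,-155],"spin":0,"claw":1}]'
python3 - <<'E'
from h import *
snap('wrist','w6.png',None,1.2)
E
```

```text
clock: 13.25
position: [0.4891, 0.3328, 0.0914]
tool_rot: [3.137, 0.006, -3.086]
force: [0.8, -0.9, -2.0]
grip_width: 0.0504
```

View pics/w6.png

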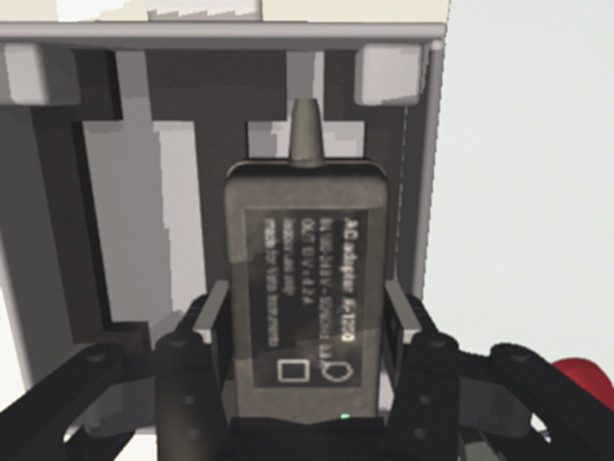

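```bash
python3 - <<'E'
from h import *
im,p=load('wrist')
for u,v,z in [(290,62,.018),(323,62,.018),(247,122,.018),(365,122,.018),(286,85,.006),(247,122,.006),(83,122,.018),(194,122,.018)]: print(u,v,z,px2w(p,u/1.2,v/1.2,z).round(4))
E
```

```text
290 62 0.018 [0.4008 0.32   0.018 ]
323 62 0.018 [0.3999 0.336  0.018 ]
247 122 0.018 [0.4304 0.2995 0.018 ]
365 122 0.018 [0.4271 0.3592 0.018 ]
286 85 0.006 [0.4111 0.3179 0.006 ]
247 122 0.006 [0.431  0.2979 0.006 ]
83 122 0.018 [0.4349 0.2168 0.018 ]
194 122 0.018 [0.4318 0.2727 0.018 ]
```

```bash
python3 -m jog '[{"delta_pos":[0,0,-25],"spin":0,"claw":1},{"delta_pos":[0,0,-45],"spin":0,"claw":1},{"delta_pos":[0,0,-58],"spin":0,"claw":1},{"delta_pos":[0,0,-66],"spin":0,"claw":1},{"delta_pos":[0,0,-72],"spin":0,"claw":1},{"delta_pos":[0,0,-75],"spin":0,"claw":1},{"delta_pos":[0,0,-75],"spin":0,"claw":1}]'
```

```text
clock: 14.0
position: [0.4899, 0.3334, 0.0177]
tool_rot: [3.135, 0.008, -3.086]
force: [-1.0, 0.5, -1.7]
grip_width: 0.0505
```

```bash
python3 -m jog '[{"delta_pos":[0,0,-2],"spin":0,"claw":1},{"delta_pos":[0,0,-3],"spin":0,"claw":1},{"delta_pos":[0,0,-3],"spin":0,"claw":1}]'
```

```text
clock: 14.3
position: [0.4903, 0.3336, 0.0155]
tool_rot: [3.134, 0.009, -3.086]
force: [-2.1, -1.2, 9.0]
grip_width: 0.0507
```

```bash
python3 -m jog '[{"delta_pos":[0,0,0],"spin":0,"claw":0.27},{"delta_pos":[0,0,0],"spin":0,"claw":0.27},{"delta_pos":[0,0,0],"spin":0,"claw":0.27},{"delta_pos":[0,0,20],"spin":0,"claw":0.27},{"delta_pos":[0,0,50],"spin":0,"claw":0.27},{"delta_pos":[0,0,90],"spin":0,"claw":0.2},{"delta_pos":[0,0,130],"spin":0,"claw":0},{"delta_pos":[0,0,175],"spin":0,"claw":0}]'
python3 -m jog '[{"delta_pos":[-15,-20,40],"spin":0,"claw":0},{"delta_pos":[-30,-60,60],"spin":0,"claw":0},{"delta_pos":[-30,-60,60],"spin":0,"claw":0},{"delta_pos":[-30,-60,60],"spin":0,"claw":0}]'
python3 - <<'E'
from fit import *
im,p=snap('wrist','w7.png',None,1.2)
c=px2w(p,0,0,0)
u,v=w2px(p,[.489,.333,.03]); print(u,v)
r=np.array([w2px(p,q) for q in [(.425,.29,.03),(.425,.37,.03),(.56,.29,.03),(.56,.37,.03)]]); print(r.round())
E
```

```text
clock: 15.1
position: [0.4898, 0.3333, 0.1917]
tool_rot: [3.135, 0.008, -3.086]
force: [0.2, 0.2, 0.1]
grip_width: 0.0853
clock: 15.5
position: [0.46, 0.273, 0.2526]
tool_rot: [3.134, 0.009, -3.087]
force: [-0.0, 0.0, -0.4]
grip_width: 0.0856
307.3486131052132 180.8000173057606
[[272. 120.]
 [348. 124.]
 [264. 238.]
 [333. 241.]]
```

View pics/w7.png

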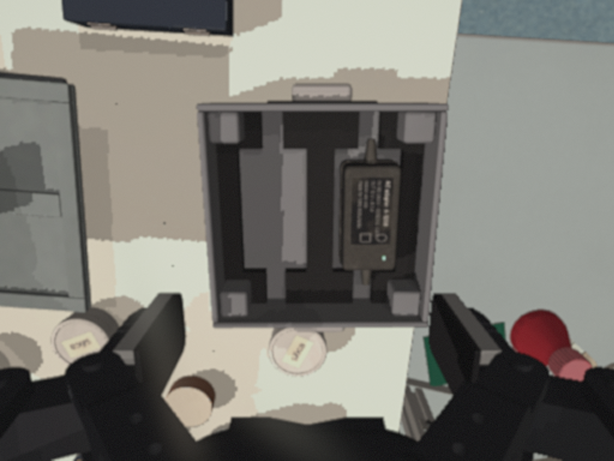

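```bash
python3 - <<'E'
from h import *
im,p=load('wrist')
P=np.array([px2w(p,u/1.2,v/1.2,.041) for u,v in [(342,163),(400,165),(396,271),(342,270)]]);print(P.round(4),P.mean(0))
E
python3 -m jog '[{"delta_pos":[0,-45,0],"spin":-0.14,"claw":0},{"delta_pos":[0,-90,0],"spin":-0.28,"claw":0},{"delta_pos":[0,-135,0],"spin":-0.42,"claw":0},{"delta_pos":[0,-180,0],"spin":-0.56,"claw":0},{"delta_pos":[0,-225,0],"spin":-0.7,"claw":0},{"delta_pos":[5,-270,0],"spin":-0.84,"claw":0},{"delta_pos":[10,-315,0],"spin":-0.98,"claw":0},{"delta_pos":[15,-360,0],"spin":-1.12,"claw":0}]'
python3 -m jog '[{"delta_pos":[5,-45,0],"spin":-0.14,"claw":0},{"delta_pos":[10,-90,0],"spin":-0.28,"claw":0},{"delta_pos":[15,-135,-30],"spin":-0.42,"claw":0},{"delta_pos":[19,-175,-60],"spin":-0.56,"claw":0},{"delta_pos":[19,-175,-90],"spin":-0.7,"claw":0},{"delta_pos":[19,-175,-100],"spin":-0.74,"claw":0},{"delta_pos":[19,-175,-100],"spin":-0.74,"claw":0},{"delta_pos":[19,-175,-100],"spin":-0.74,"claw":0}]'
python3 - <<'E'
from fit import *
print(bot.observe()['position'],bot.observe()['tool_rot'])
im,p=snap('wrist','w8.png',None,1.2)
print([np.round(w2px(p,q)) for q in [(.497,-.27,.03),(.382,-.267,.03)]])
print(fit(im,p,(195,90,310,242),(.047,.106,.031),(.497,-.27,[-.25])))
print(fit(im,p,(195,90,310,242),(.045,.104,.031),(.497,-.27,[-.25]),60))
E
```

```text
[[0.4394 0.3034 0.041 ]
 [0.4385 0.3532 0.041 ]
 [0.5365 0.3613 0.041 ]
 [0.538  0.3112 0.041 ]] [0.48808631 0.33229164 0.041     ]
clock: 16.35
position: [0.4752, -0.0876, 0.2512]
tool_rot: [3.135, 0.008, 2.073]
force: [0.8, 0.3, -1.1]
grip_width: 0.0855
clock: 17.15
position: [0.495, -0.2617, 0.152]
tool_rot: [3.135, 0.008, 1.338]
force: [0.1, -0.6, 0.3]
grip_width: 0.0852
[ 0.49497695 -0.26171076  0.15204443] [3.13497897 0.00801826 1.33784109]
[array([258., 187.]), array([120., 215.])]
(array([ 0.4984, -0.2735, -0.2345]), np.float64(0.166), array([ 233,  121,   59,  121, 6633], dtype=int32))
(array([ 0.4982, -0.2725, -0.2669]), np.float64(0.121), array([ 233,  121,   58,  121, 6518], dtype=int32))
```

```bash
python3 -m jog '[{"delta_pos":[3,-11,-40],"spin":-0.015,"claw":0},{"delta_pos":[3,-11,-80],"spin":-0.015,"claw":0},{"delta_pos":[3,-11,-115],"spin":-0.015,"claw":0},{"delta_pos":[3,-11,-135],"spin":-0.015,"claw":0},{"delta_pos":[3,-11,-145],"spin":-0.015,"claw":0},{"delta_pos":[3,-11,-146],"spin":-0.015,"claw":0},{"delta_pos":[3,-11,-146],"spin":-0.015,"claw":0.3},{"delta_pos":[3,-11,-146],"spin":-0.015,"claw":0.4}]' 60
python3 -m jog '[{"delta_pos":[0,0,0],"spin":0,"claw":1},{"delta_pos":[0,0,0],"spin":0,"claw":1},{"delta_pos":[0,0,0],"spin":0,"claw":1},{"delta_pos":[0,0,0],"spin":0,"claw":1},{"delta_pos":[0,0,0],"spin":0,"claw":1}]'
python3 -m jog '[{"delta_pos":[0,0,20],"spin":0,"claw":1},{"delta_pos":[0,0,60],"spin":0,"claw":1},{"delta_pos":[0,0,105],"spin":0.1,"claw":1},{"delta_pos":[0,0,150],"spin":0.22,"claw":1},{"delta_pos":[0,0,195],"spin":0.35,"claw":1},{"delta_pos":[0,20,230],"spin":0.48,"claw":1},{"delta_pos":[0,60,240],"spin":0.61,"claw":1},{"delta_pos":[0,105,240],"spin":0.74,"claw":1}]'
```

```text
clock: 18.0
position: [0.499, -0.273, 0.0079]
tool_rot: [3.132, 0.008, 1.323]
force: [-0.4, 0.2, -0.2]
grip_width: 0.0589
clock: 18.5
position: [0.4997, -0.2731, 0.0091]
tool_rot: [3.13, 0.008, 1.323]
force: [-1.4, 2.1, 11.3]
grip_width: 0.0445
clock: 19.3
position: [0.4999, -0.1681, 0.2515]
tool_rot: [3.127, 0.01, 2.067]
force: [1.7, 0.3, -3.4]
grip_width: 0.0447
```

```bash
python3 -m jog '[{"delta_pos":[0,45,0],"spin":0.14,"claw":1},{"delta_pos":[0,93,0],"spin":0.28,"claw":1},{"delta_pos":[0,141,0],"spin":0.42,"claw":1},{"delta_pos":[0,189,0],"spin":0.56,"claw":1},{"delta_pos":[0,237,0],"spin":0.7,"claw":1},{"delta_pos":[-3,285,0],"spin":0.84,"claw":1},{"delta_pos":[-5,333,0],"spin":0.98,"claw":1},{"delta_pos":[-7,380,0],"spin":1.12,"claw":1}]'
python3 -m jog '[{"delta_pos":[0,32,0],"spin":0.03,"claw":1},{"delta_pos":[0,32,-30],"spin":0.03,"claw":1},{"delta_pos":[0,32,-75],"spin":0.03,"claw":1},{"delta_pos":[0,32,-120],"spin":0.03,"claw":1},{"delta_pos":[0,32,-150],"spin":0.03,"claw":1},{"delta_pos":[0,32,-160],"spin":0.03,"claw":1},{"delta_pos":[0,32,-160],"spin":0.03,"claw":1}]'
```

```text
clock: 20.1
position: [0.4924, 0.2138, 0.2521]
tool_rot: [3.127, 0.011, -3.091]
force: [1.0, 0.2, -2.5]
grip_width: 0.0448
clock: 20.8
position: [0.4921, 0.2455, 0.0918]
tool_rot: [3.128, 0.01, -3.061]
force: [0.5, 0.7, -1.3]
grip_width: 0.0447
```

```bash
python3 -m jog '[{"delta_pos":[0,0,-25],"spin":-0.025,"claw":1},{"delta_pos":[0,0,-45],"spin":-0.025,"claw":1},{"delta_pos":[0,0,-58],"spin":-0.025,"claw":1},{"delta_pos":[0,0,-66],"spin":-0.025,"claw":1},{"delta_pos":[0,0,-72],"spin":-0.025,"claw":1},{"delta_pos":[0,0,-77],"spin":-0.025,"claw":1},{"delta_pos":[0,0,-78],"spin":-0.025,"claw":1},{"delta_pos":[0,0,-78],"spin":-0.025,"claw":1}]'
```

```text
clock: 21.6
position: [0.4926, 0.2458, 0.0151]
tool_rot: [3.127, 0.011, -3.086]
force: [-3.8, -1.7, 15.3]
grip_width: 0.0447
```

Seated (15 N). Release, lift and check by measurement.

```bash
python3 -m jog '[{"delta_pos":[0,0,0],"spin":0,"claw":0.3},{"delta_pos":[0,0,0],"spin":0,"claw":0.3},{"delta_pos":[0,0,0],"spin":0,"claw":0.3},{"delta_pos":[0,0,20],"spin":0,"claw":0.3},{"delta_pos":[0,0,50],"spin":0,"claw":0.3},{"delta_pos":[0,0,90],"spin":0,"claw":0.2},{"delta_pos":[0,0,130],"spin":0,"claw":0},{"delta_pos":[0,0,175],"spin":0,"claw":0}]'
python3 -m jog '[{"delta_pos":[-20,-20,40],"spin":-0.04,"claw":0},{"delta_pos":[-40,-60,80],"spin":-0.08,"claw":0},{"delta_pos":[-60,-100,100],"spin":-0.08,"claw":0},{"delta_pos":[-60,-110,110],"spin":-0.08,"claw":0},{"delta_pos":[-60,-110,110],"spin":-0.08,"claw":0}]'
python3 - <<'E'
from h import *
snap('wrist','w9.png',None,1.56)
E
```

```text
clock: 22.4
position: [0.4922, 0.2456, 0.1914]
tool_rot: [3.128, 0.011, -3.086]
force: [0.3, -0.3, -0.1]
grip_width: 0.0857
clock: 22.9
position: [0.4325, 0.1336, 0.3035]
tool_rot: [3.126, 0.014, 3.114]
force: [0.2, 0.0, 0.0]
grip_width: 0.0857
```

View pics/w9.png

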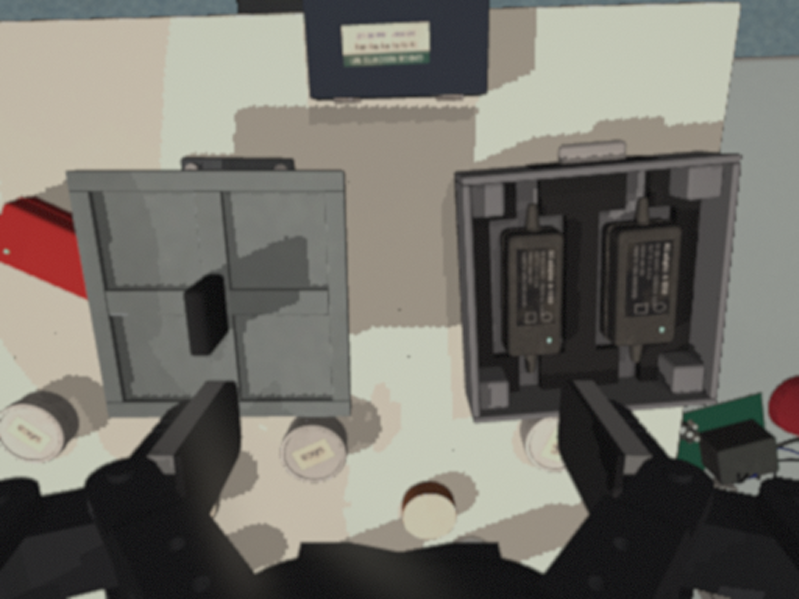

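```bash
python3 - <<'E'
from h import *
im,p=load('wrist'); s=1/1.5605
def q(n,L,z):
    P=np.array([px2w(p,u*s,v*s,z) for u,v in L]); d=P[2]+P[3]-P[0]-P[1]; print(n,P[:,:2].round(3).tolist(),P.mean(0).round(4),np.degrees(np.arctan2(d[1],d[0])).round(1))
q('b1',[(507,232),(561,230),(564,352),(511,354)],.037)
q('b2',[(614,228),(681,225),(678,343),(613,346)],.041)
q('div',[(68,171),(344,171),(350,413),(105,415)],.087)
q('case',[(456,173),(741,155),(716,402),(473,421)],.056)
q('tinB',[(283,447),(346,447),(314,416),(314,480)],.028)
q('tinC',[(0,430),(63,425),(30,396),(30,461)],.028)
E
```

```text
b1 [[0.441, 0.221], [0.441, 0.262], [0.543, 0.271], [0.543, 0.227]] [0.4921 0.2454 0.037 ] 4.3
b2 [[0.44, 0.302], [0.439, 0.353], [0.536, 0.363], [0.537, 0.31]] [0.4881 0.3318 0.041 ] 5.3
div [[0.383, -0.075], [0.388, 0.102], [0.565, 0.097], [0.56, -0.085]] [0.4736 0.0097 0.087 ] -2.5
case [[0.394, 0.179], [0.387, 0.381], [0.583, 0.392], [0.593, 0.194]] [0.4894 0.2865 0.056 ] 3.7
tinB [[0.63, 0.03], [0.632, 0.085], [0.6, 0.059], [0.665, 0.054]] [0.6319 0.0571 0.028 ] -19.8
tinC [[0.604, -0.214], [0.601, -0.159], [0.572, -0.181], [0.636, -0.195]] [ 0.6032 -0.1872  0.028 ] -46.4
```

```bash
python3 -m jog '[{"delta_pos":[14,-45,0],"spin":-0.005,"claw":0},{"delta_pos":[30,-90,0],"spin":-0.005,"claw":0},{"delta_pos":[41,-124,-20],"spin":-0.005,"claw":0},{"delta_pos":[41,-124,-65],"spin":-0.005,"claw":0},{"delta_pos":[41,-124,-110],"spin":-0.005,"claw":0},{"delta_pos":[41,-124,-155],"spin":-0.005,"claw":0},{"delta_pos":[41,-124,-185],"spin":-0.005,"claw":0},{"delta_pos":[41,-124,-200],"spin":-0.005,"claw":0}]' 80
python3 -m jog '[{"delta_pos":[0,0,-2],"spin":0,"claw":0},{"delta_pos":[0,0,-2],"spin":0,"claw":0.4},{"delta_pos":[0,0,-2],"spin":0,"claw":1},{"delta_pos":[0,0,-2],"spin":0,"claw":1},{"delta_pos":[0,0,-2],"spin":0,"claw":1},{"delta_pos":[0,0,-2],"spin":0,"claw":1},{"delta_pos":[0,0,-2],"spin":0,"claw":1},{"delta_pos":[0,0,-2],"spin":0,"claw":1}]'
```

```text
clock: 23.75
position: [0.4721, 0.0118, 0.0986]
tool_rot: [3.127, 0.008, 3.112]
force: [0.5, 0.6, 0.7]
grip_width: 0.0856
clock: 24.55
position: [0.4724, 0.0117, 0.0974]
tool_rot: [3.127, 0.009, 3.112]
force: [-2.9, -0.8, 14.3]
grip_width: 0.013
```

```bash
python3 -m jog '[{"delta_pos":[0,0,15],"spin":0,"claw":1},{"delta_pos":[0,0,45],"spin":0,"claw":1},{"delta_pos":[0,0,80],"spin":0,"claw":1},{"delta_pos":[2,20,85],"spin":0.02,"claw":1},{"delta_pos":[4,60,85],"spin":0.04,"claw":1},{"delta_pos":[6,105,85],"spin":0.06,"claw":1},{"delta_pos":[9,150,85],"spin":0.08,"claw":1},{"delta_pos":[12,195,85],"spin":0.085,"claw":1}]'
python3 -m jog '[{"delta_pos":[2,40,0],"spin":0,"claw":1},{"delta_pos":[4,70,0],"spin":0,"claw":1},{"delta_pos":[5,83,0],"spin":0,"claw":1},{"delta_pos":[5,83,0],"spin":0,"claw":1},{"delta_pos":[5,83,0],"spin":0,"claw":1}]'
python3 - <<'E'
from h import *
print(bot.observe()['position'])
snap('wrist','w10.png',None,1.2)
E
```

```text
clock: 25.35
position: [0.4841, 0.2084, 0.1827]
tool_rot: [3.127, 0.009, -3.086]
force: [1.9, -1.5, -2.5]
grip_width: 0.0129
clock: 25.85
position: [0.4891, 0.2903, 0.1826]
tool_rot: [3.128, 0.009, -3.086]
force: [-0.1, 0.2, -3.1]
grip_width: 0.0131
[0.48908105 0.29033866 0.1825784 ]
```

View pics/w10.png

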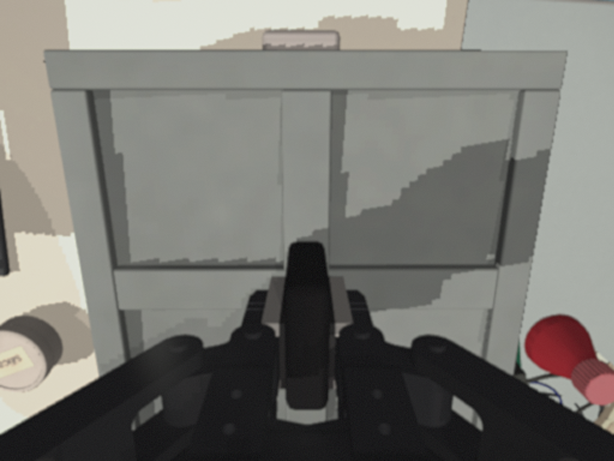

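```bash
python3 - <<'E'
from h import *
im,p=load('wrist')
a=px2w(p,44/1.2,51/1.2,.172);b=px2w(p,567/1.2,52/1.2,.172); d=b-a
print(a,b,np.linalg.norm(d),np.degrees(np.arctan2(-d[0],d[1]))); m=(a+b)/2; y=np.arctan2(-d[0],d[1]); print(m[:2]+.09*np.array([np.cos(y),np.sin(y)]))
for u,v in [(263,30),(340,30)]: print(px2w(p,u/1.2,v/1.2,.045))
E
```

```text
[0.4069176  0.19652794 0.172     ] [0.39724891 0.37520456 0.172     ] 0.17893802717487017 3.097415158635025
[0.49195178 0.29072929]
[0.37842233 0.25896461 0.045     ]
[0.37573867 0.30647002 0.045     ]
```

```bash
python3 -m jog '[{"delta_pos":[-1.5,-1.5,-30],"spin":0,"claw":1},{"delta_pos":[-1.5,-1.5,-60],"spin":0,"claw":1},{"delta_pos":[-1.5,-1.5,-80],"spin":0,"claw":1},{"delta_pos":[-1.5,-1.5,-92],"spin":0,"claw":1},{"delta_pos":[-1.5,-1.5,-98],"spin":0,"claw":1},{"delta_pos":[-1.5,-1.5,-102],"spin":0,"claw":1},{"delta_pos":[-1.5,-1.5,-104],"spin":0,"claw":1},{"delta_pos":[-1.5,-1.5,-106],"spin":0,"claw":1}]'
python3 -m jog '[{"delta_pos":[0,0,-2],"spin":0,"claw":1},{"delta_pos":[0,0,-4],"spin":0,"claw":1}]'
```

```text
clock: 26.7
position: [0.4881, 0.2886, 0.0772]
tool_rot: [3.127, 0.01, -3.087]
force: [-0.1, 0.4, -2.4]
grip_width: 0.0128
clock: 26.9
position: [0.4883, 0.2888, 0.0735]
tool_rot: [3.127, 0.01, -3.087]
force: [1.1, 0.2, -3.4]
grip_width: 0.0131
```

```bash
python3 -m jog '[{"delta_pos":[0,0,-2],"spin":0,"claw":1},{"delta_pos":[0,0,-4],"spin":0,"claw":1},{"delta_pos":[0,0,-5],"spin":0,"claw":1},{"delta_pos":[0,0,-5],"spin":0,"claw":1}]'
```

```text
clock: 27.3
position: [0.4883, 0.289, 0.0687]
tool_rot: [3.126, 0.01, -3.087]
force: [-2.0, 0.8, 3.9]
grip_width: 0.013
```

```bash
python3 -m jog '[{"delta_pos":[0,0,-1],"spin":0,"claw":1},{"delta_pos":[0,0,-2],"spin":0,"claw":1}]'
python3 -m jog '[{"delta_pos":[0,0,0.5],"spin":0,"claw":0.6},{"delta_pos":[0,0,0.5],"spin":0,"claw":0.3},{"delta_pos":[0,0,0.5],"spin":0,"claw":0},{"delta_pos":[0,0,0.5],"spin":0,"claw":0},{"delta_pos":[0,0,1],"spin":0,"claw":0},{"delta_pos":[0,0,30],"spin":0,"claw":0},{"delta_pos":[0,0,75],"spin":0,"claw":0},{"delta_pos":[0,0,120],"spin":0,"claw":0}]'
python3 -m jog '[{"delta_pos":[0,-40,40],"spin":0,"claw":0},{"delta_pos":[0,-80,80],"spin":0,"claw":0},{"delta_pos":[0,-120,130],"spin":0,"claw":0},{"delta_pos":[0,-120,130],"spin":0,"claw":0},{"delta_pos":[0,-120,130],"spin":0,"claw":0}]'
python3 - <<'E'
from h import *
print(bot.observe()['position'])
snap('wrist','w11.png',None,1.56)
E
```

```text
clock: 27.5
position: [0.4883, 0.2892, 0.0682]
tool_rot: [3.126, 0.01, -3.087]
force: [-16.4, -5.8, 54.8]
grip_width: 0.0128
clock: 28.3
position: [0.4879, 0.2888, 0.1894]
tool_rot: [3.127, 0.009, -3.087]
force: [1.1, 0.8, 0.8]
grip_width: 0.0854
clock: 28.8
position: [0.4892, 0.1665, 0.3225]
tool_rot: [3.125, 0.014, -3.091]
force: [0.2, 0.3, -0.6]
grip_width: 0.0854
[0.48920806 0.16646125 0.32248054]
```

View pics/w11.png

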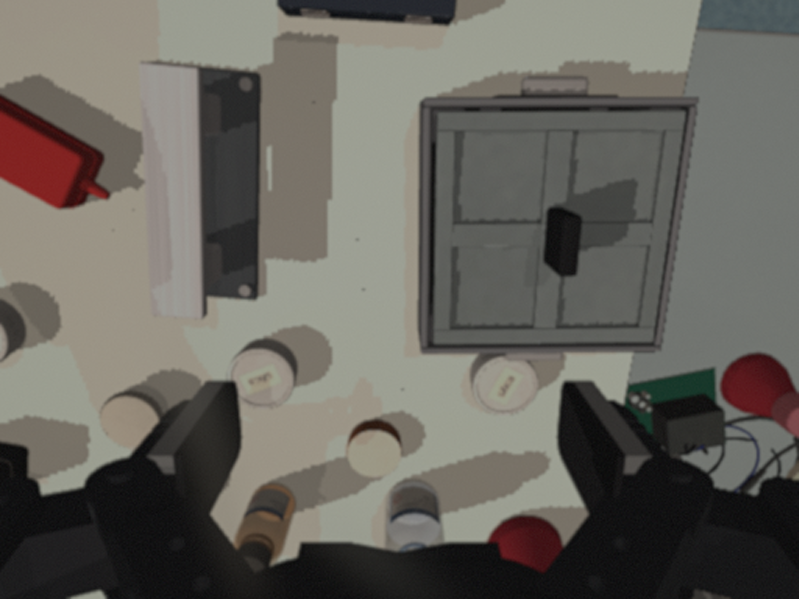

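```bash
python3 - <<'E'
from h import *
im,p=load('wrist'); s=1/1.5605
def q(n,L,z):
    P=np.array([px2w(p,u*s,v*s,z) for u,v in L]); d=P[2]+P[3]-P[0]-P[1]; print(n,P[:,:2].round(3).tolist(),P.mean(0).round(4),np.degrees(np.arctan2(d[1],d[0])).round(1))
q('div',[(436,110),(687,108),(661,342),(432,343)],.058)
q('case',[(421,100),(697,99),(661,351),(421,352)],.056)
q('ribcross',[(545,128),(573,128),(557,328),(534,328)],.058)
q('tinA lid',[(472,381),(537,381),(504,352),(504,411)],.028)
q('tinB lid',[(230,376),(297,376),(263,347),(263,406)],.028)
q('labels',[(505,383),(261,379)],.028) if 0 else print(px2w(p,505*s,383*s,.028),px2w(p,261.5*s,379.5*s,.028))
g=cv2.GaussianBlur(cv2.cvtColor(im,cv2.COLOR_BGR2GRAY),(0,0),1)
for nm,(a,b,c,d) in dict(A=(290,215,360,275),B=(135,210,205,275)).items():
    r=cv2.HoughCircles(cv2.resize(g[b:d,a:c],None,fx=4,fy=4,interpolation=cv2.INTER_CUBIC),cv2.HOUGH_GRADIENT,1.5,30,param1=60,param2=20,minRadius=70,maxRadius=95)
    if r is not None:
        for x,y,R_ in r[0][:3]: print(nm,a+x/4,b+y/4,R_/4,px2w(p,a+x/4,b+y/4,.028).round(4))
E
```

```text
div [[0.405, 0.193], [0.394, 0.374], [0.576, 0.39], [0.585, 0.203]] [0.49   0.2899 0.058 ] 4.1
case [[0.399, 0.182], [0.388, 0.381], [0.584, 0.393], [0.594, 0.194]] [0.4913 0.2875 0.056 ] 3.6
ribcross [[0.413, 0.273], [0.412, 0.293], [0.567, 0.303], [0.568, 0.284]] [0.4902 0.2884 0.058 ] 3.9
tinA lid [[0.632, 0.244], [0.63, 0.302], [0.603, 0.27], [0.661, 0.276]] [0.6315 0.273  0.028 ] -19.8
tinB lid [[0.636, 0.029], [0.634, 0.088], [0.607, 0.058], [0.665, 0.057]] [0.6356 0.058  0.028 ] -26.0
[0.63293011 0.2738618  0.028     ] [0.63864003 0.05639682 0.028     ]
A 335.9375 263.9375 22.7125 [0.6613 0.2947 0.028 ]
A 322.8125 247.4375 19.075 [0.6361 0.2731 0.028 ]
B 167.4375 243.9375 20.5375 [0.6398 0.0562 0.028 ]
B 168.9375 235.6875 18.475 [0.6271 0.0585 0.028 ]
B 170.8125 255.1875 19.3375 [0.657  0.0605 0.028 ]
```

```bash
cat > circ.py <<'E'
from fit import *
def lid(im,p,x0,r=.030,h=.028):
    # maximise gradient magnitude along the projected lid circle plus bottom-rim silhouette
    g=cv2.GaussianBlur(im.astype(np.float32),(0,0),1.2); gx=cv2.Sobel(g,cv2.CV_32F,1,0); gy=cv2.Sobel(g,cv2.CV_32F,0,1)
    G=np.sqrt((gx**2+gy**2).sum(2)); G=np.minimum(G,np.percentile(G,97)); t=np.linspace(0,2*np.pi,120,endpoint=False)
    def sc(q):
        tot=0
        P=np.array([w2px(p,[q[0]+r*np.cos(a),q[1]+r*np.sin(a),q[2]]) for a in t],np.float32)
        return cv2.remap(G,P[None,:,0],P[None,:,1],cv2.INTER_LINEAR).mean()
    best=max(((sc((x0[0]+dx,x0[1]+dy,h)),x0[0]+dx,x0[1]+dy) for dx in np.arange(-.012,.0121,.001) for dy in np.arange(-.012,.0121,.001)))
    return np.round(best,4)
E
python3 -m jog '[{"delta_pos":[35,25,-10],"spin":0,"claw":0},{"delta_pos":[70,50,-30],"spin":0,"claw":0},{"delta_pos":[105,78,-60],"spin":0,"claw":0},{"delta_pos":[130,98,-95],"spin":0,"claw":0},{"delta_pos":[141,106,-130],"spin":0,"claw":0},{"delta_pos":[141,106,-165],"spin":0,"claw":0},{"delta_pos":[141,106,-172],"spin":0,"claw":0},{"delta_pos":[141,106,-172],"spin":0,"claw":0}]' 40
python3 - <<'E'
from circ import *
im,p=load('wrist'); print('w11 A',lid(im,p,(.632,.273)),'B',lid(im,p,(.637,.057)))
im,p=snap('wrist','w12.png'); print(bot.observe()['position'],bot.observe()['tool_rot'])
print('A',lid(im,p,(.632,.273)), lid(im,p,(.632,.273),.03,0))
# label: yellowish: b low rel. r
u,v=w2px(p,[.632,.273,.028]); print(u,v)
a=im[int(v)-22:int(v)+22,int(u)-22:int(u)+22].astype(int); d=a[:,:,2]-a[:,:,0]
yy,xx=np.where(d>np.percentile(d,80)); print(d.min(),d.max(), px2w(p,int(u)-22+np.median(xx),int(v)-22+np.median(yy),.028).round(4))
E
```

```text
clock: 29.65
position: [0.6285, 0.2742, 0.1472]
tool_rot: [3.126, 0.009, -3.088]
force: [0.9, -0.3, 0.1]
grip_width: 0.085
w11 A [92.1483  0.637   0.273 ] B [1.235936e+02 6.300000e-01 5.900000e-02]
[0.62937797 0.27431292 0.14908922] [ 3.12529473  0.01161613 -3.08858042]
A [74.8866  0.636   0.273 ] [74.7545  0.64    0.275 ]
251.87281854440909 181.68457429047808
13 26 [0.6347 0.274  0.028 ]
```

```bash
python3 -m jog '[{"delta_pos":[5.5,-1,-40],"spin":0,"claw":0},{"delta_pos":[5.5,-1,-80],"spin":0,"claw":0},{"delta_pos":[5.5,-1,-115],"spin":0,"claw":0},{"delta_pos":[5.5,-1,-135],"spin":0,"claw":0},{"delta_pos":[5.5,-1,-144],"spin":0,"claw":0},{"delta_pos":[5.5,-1,-144],"spin":0,"claw":0},{"delta_pos":[5.5,-1,-144],"spin":0,"claw":0.2},{"delta_pos":[5.5,-1,-144],"spin":0,"claw":0.5}]' 40
python3 -m jog '[{"delta_pos":[0,0,0],"spin":0,"claw":1},{"delta_pos":[0,0,0],"spin":0,"claw":1},{"delta_pos":[0,0,0],"spin":0,"claw":1},{"delta_pos":[0,0,0],"spin":0,"claw":1}]'
```

```text
clock: 30.5
position: [0.6359, 0.2738, 0.007]
tool_rot: [3.124, 0.014, -3.089]
force: [-1.1, 0.5, 0.4]
grip_width: 0.0587
clock: 30.9
position: [0.636, 0.274, 0.0074]
tool_rot: [3.124, 0.014, -3.089]
force: [-2.1, 0.7, 6.0]
grip_width: 0.0565
```

```bash
python3 -m jog '[{"delta_pos":[0,0,20],"spin":0,"claw":1},{"delta_pos":[0,0,65],"spin":0,"claw":1},{"delta_pos":[0,0,110],"spin":0,"claw":1},{"delta_pos":[-20,-25,150],"spin":0,"claw":1},{"delta_pos":[-50,-55,165],"spin":0,"claw":1},{"delta_pos":[-82,-88,165],"spin":0,"claw":1},{"delta_pos":[-114,-121,165],"spin":0,"claw":1},{"delta_pos":[-146,-154,150],"spin":0,"claw":1}]'
python3 -m jog '[{"delta_pos":[0,0,-45],"spin":0,"claw":1},{"delta_pos":[0,0,-85],"spin":0,"claw":1},{"delta_pos":[0,0,-120],"spin":0,"claw":1},{"delta_pos":[0,0,-140],"spin":0,"claw":1},{"delta_pos":[0,0,-147],"spin":0,"claw":1},{"delta_pos":[0,0,-149],"spin":0,"claw":1},{"delta_pos":[0,0,-149],"spin":0,"claw":1}]'
```

```text
clock: 31.7
position: [0.4894, 0.119, 0.1587]
tool_rot: [3.123, 0.017, -3.089]
force: [1.5, -0.6, -1.4]
grip_width: 0.0568
clock: 32.4
position: [0.4898, 0.1191, 0.0104]
tool_rot: [3.123, 0.018, -3.089]
force: [0.2, -0.3, -0.0]
grip_width: 0.0566
```

```bash
python3 -m jog '[{"delta_pos":[0,0,-2.5],"spin":0,"claw":1},{"delta_pos":[0,0,-3],"spin":0,"claw":1},{"delta_pos":[0,0,-3],"spin":0,"claw":0},{"delta_pos":[0,0,-3],"spin":0,"claw":0},{"delta_pos":[0,0,-3],"spin":0,"claw":0},{"delta_pos":[0,0,-3],"spin":-0.13,"claw":0},{"delta_pos":[0,0,-3],"spin":-0.27,"claw":0},{"delta_pos":[0,0,-3],"spin":-0.41,"claw":0}]'
python3 -m jog '[{"delta_pos":[0,0,0],"spin":-0.15,"claw":0},{"delta_pos":[0,0,0],"spin":-0.3,"claw":0},{"delta_pos":[0,0,0],"spin":-0.45,"claw":0},{"delta_pos":[0,0,0],"spin":-0.6,"claw":0},{"delta_pos":[0,0,0],"spin":-0.75,"claw":0},{"delta_pos":[0,0,0],"spin":-0.9,"claw":0},{"delta_pos":[0,0,0],"spin":-1.05,"claw":0},{"delta_pos":[0,0,0],"spin":-1.16,"claw":0}]'
```

```text
clock: 33.2
position: [0.4899, 0.1191, 0.0075]
tool_rot: [3.123, 0.018, 2.779]
force: [-1.0, 0.6, -0.5]
grip_width: 0.0857
clock: 34.0
position: [0.4899, 0.1193, 0.0075]
tool_rot: [3.122, 0.018, 1.613]
force: [-1.3, -0.4, 0.2]
grip_width: 0.0852
```

```bash
python3 -m jog '[{"delta_pos":[0,0,0],"spin":0,"claw":0.2},{"delta_pos":[0,0,0],"spin":0,"claw":0.5},{"delta_pos":[0,0,0],"spin":0,"claw":1},{"delta_pos":[0,0,0],"spin":0,"claw":1},{"delta_pos":[0,0,0],"spin":0,"claw":1},{"delta_pos":[0,0,0],"spin":0,"claw":1}]'
python3 -m jog '[{"delta_pos":[0,0,20],"spin":0,"claw":1},{"delta_pos":[0,0,65],"spin":0,"claw":1},{"delta_pos":[0,0,110],"spin":0,"claw":1},{"delta_pos":[8,25,150],"spin":0,"claw":1},{"delta_pos":[15,65,155],"spin":0,"claw":1},{"delta_pos":[23,110,155],"spin":0,"claw":1},{"delta_pos":[32,155,155],"spin":0,"claw":1},{"delta_pos":[40,200,150],"spin":0,"claw":1}]'
```

```text
clock: 34.6
position: [0.49, 0.1194, 0.0079]
tool_rot: [3.122, 0.017, 1.616]
force: [-3.0, 1.8, 8.7]
grip_width: 0.0562
clock: 35.4
position: [0.5303, 0.3213, 0.1584]
tool_rot: [3.122, 0.016, 1.619]
force: [1.5, 0.4, -0.1]
grip_width: 0.0567
```

```bash
python3 -m jog '[{"delta_pos":[0,13,0],"spin":0,"claw":1},{"delta_pos":[0,13,-30],"spin":0,"claw":1},{"delta_pos":[0,13,-60],"spin":0,"claw":1},{"delta_pos":[0,13,-80],"spin":0,"claw":1},{"delta_pos":[0,13,-90],"spin":0,"claw":1},{"delta_pos":[0,13,-94],"spin":0,"claw":1},{"delta_pos":[0,13,-96],"spin":0,"claw":1},{"delta_pos":[0,13,-97],"spin":0,"claw":1}]'
```

```text
clock: 36.2
position: [0.5307, 0.3344, 0.0622]
tool_rot: [3.121, 0.016, 1.619]
force: [0.4, 0.6, -0.6]
grip_width: 0.0565
```

```bash
python3 -m jog '[{"delta_pos":[0,0,-1.5],"spin":0,"claw":1},{"delta_pos":[0,0,-2.5],"spin":0,"claw":1},{"delta_pos":[0,0,-2.5],"spin":0,"claw":1}]'
```

```text
clock: 36.5
position: [0.5309, 0.3346, 0.0601]
tool_rot: [3.12, 0.015, 1.62]
force: [-0.6, 0.3, 1.9]
grip_width: 0.0566
```

```bash
python3 -m jog '[{"delta_pos":[0,0,-0.5],"spin":0,"claw":0.4},{"delta_pos":[0,0,-0.5],"spin":0,"claw":0.1},{"delta_pos":[0,0,-0.5],"spin":0,"claw":0},{"delta_pos":[0,0,0],"spin":0,"claw":0},{"delta_pos":[0,0,30],"spin":0,"claw":0},{"delta_pos":[0,0,75],"spin":0,"claw":0},{"delta_pos":[0,0,110],"spin":0,"claw":0},{"delta_pos":[15,-40,120],"spin":0,"claw":0}]'
python3 -m jog '[{"delta_pos":[15,-40,0],"spin":0,"claw":0},{"delta_pos":[30,-85,0],"spin":0,"claw":0},{"delta_pos":[45,-130,0],"spin":0,"claw":0},{"delta_pos":[60,-175,0],"spin":0,"claw":0},{"delta_pos":[75,-215,0],"spin":0,"claw":0},{"delta_pos":[91,-237,-20],"spin":0,"claw":0},{"delta_pos":[91,-237,-30],"spin":0,"claw":0},{"delta_pos":[91,-237,-30],"spin":0,"claw":0}]'
python3 - <<'E'
from circ import *
im,p=snap('wrist','w13.png'); print(bot.observe()['position'],bot.observe()['tool_rot'])
print('B',lid(im,p,(.636,.057)), lid(im,p,(.636,.057),.03,0))
im,p=snap('scene','s2.png')
im,p=snap('top','t2.png')
print('C top',lid(im,p,(.605,-.19)),'B top',lid(im,p,(.636,.05)),'A top',lid(im,p,(.5305,.33),.03,.08))
E
```

```text
clock: 37.3
position: [0.5456, 0.2997, 0.1829]
tool_rot: [3.118, 0.012, 1.627]
force: [0.9, -1.0, -0.5]
grip_width: 0.0857
clock: 38.1
position: [0.6359, 0.0623, 0.1515]
tool_rot: [3.12, 0.012, 1.626]
force: [0.1, -0.5, -0.2]
grip_width: 0.0852
[0.63606544 0.06315842 0.15240359] [3.11902592 0.01155222 1.62727694]
B [7.68518e+01 6.38000e-01 5.50000e-02] [7.42608e+01 6.39000e-01 5.00000e-02]
C top [86.0913  0.612  -0.192 ] B top [1.456124e+02 6.330000e-01 4.600000e-02] A top [78.9642  0.5205  0.321 ]
```

```bash
python3 -m jog '[{"delta_pos":[2,-7,-40],"spin":0,"claw":0},{"delta_pos":[2,-7,-80],"spin":0,"claw":0},{"delta_pos":[2,-7,-115],"spin":0,"claw":0},{"delta_pos":[2,-7,-137],"spin":0,"claw":0},{"delta_pos":[2,-7,-146],"spin":0,"claw":0},{"delta_pos":[2,-7,-146],"spin":0,"claw":0},{"delta_pos":[2,-7,-146],"spin":0,"claw":0.2},{"delta_pos":[2,-7,-146],"spin":0,"claw":0.5}]' 40
python3 -m jog '[{"delta_pos":[0,0,0],"spin":0,"claw":1},{"delta_pos":[0,0,0],"spin":0,"claw":1},{"delta_pos":[0,0,0],"spin":0,"claw":1},{"delta_pos":[0,0,0],"spin":0,"claw":1}]'
python3 -m jog '[{"delta_pos":[0,0,0],"spin":0,"claw":0.3},{"delta_pos":[0,0,0],"spin":0,"claw":0},{"delta_pos":[0,0,0],"spin":0,"claw":0},{"delta_pos":[0,0,0],"spin":0.14,"claw":0},{"delta_pos":[0,0,0],"spin":0.28,"claw":0},{"delta_pos":[0,0,0],"spin":0.42,"claw":0},{"delta_pos":[0,0,0],"spin":0.56,"claw":0},{"delta_pos":[0,0,0],"spin":0.7,"claw":0}]'
python3 -m jog '[{"delta_pos":[0,0,0],"spin":0.14,"claw":0},{"delta_pos":[0,0,0],"spin":0.28,"claw":0},{"delta_pos":[0,0,0],"spin":0.42,"claw":0},{"delta_pos":[0,0,0],"spin":0.56,"claw":0},{"delta_pos":[0,0,0],"spin":0.7,"claw":0},{"delta_pos":[0,0,0],"spin":0.84,"claw":0},{"delta_pos":[0,0,0],"spin":0.87,"claw":0},{"delta_pos":[0,0,0],"spin":0.87,"claw":0}]'
```

```text
clock: 39.05
position: [0.6392, 0.0571, 0.0089]
tool_rot: [3.116, 0.011, 1.629]
force: [-1.2, -0.1, 0.3]
grip_width: 0.0592
clock: 39.45
position: [0.6395, 0.0573, 0.0093]
tool_rot: [3.115, 0.011, 1.629]
force: [-1.5, 1.3, 6.4]
grip_width: 0.0565
clock: 40.25
position: [0.6394, 0.0573, 0.0093]
tool_rot: [3.115, 0.011, 2.335]
force: [0.1, 0.2, 0.0]
grip_width: 0.0853
clock: 41.05
position: [0.6394, 0.057, 0.0092]
tool_rot: [3.115, 0.011, -3.081]
force: [-0.2, 0.2, -0.0]
grip_width: 0.0853
```

```bash
python3 -m jog '[{"delta_pos":[0,0,-2.5],"spin":0,"claw":0},{"delta_pos":[0,0,-2.5],"spin":0,"claw":0.2},{"delta_pos":[0,0,-2.5],"spin":0,"claw":0.5},{"delta_pos":[0,0,-2.5],"spin":0,"claw":1},{"delta_pos":[0,0,-2.5],"spin":0,"claw":1},{"delta_pos":[0,0,-2.5],"spin":0,"claw":1},{"delta_pos":[0,0,-2.5],"spin":0,"claw":1},{"delta_pos":[0,0,-2.5],"spin":0,"claw":1}]'
python3 -m jog '[{"delta_pos":[0,0,20],"spin":0,"claw":1},{"delta_pos":[0,0,65],"spin":0,"claw":1},{"delta_pos":[0,0,110],"spin":0,"claw":1},{"delta_pos":[-20,20,150],"spin":0,"claw":1},{"delta_pos":[-52,52,160],"spin":0,"claw":1},{"delta_pos":[-86,86,160],"spin":0,"claw":1},{"delta_pos":[-120,120,160],"spin":0,"claw":1},{"delta_pos":[-154,154,160],"spin":0,"claw":1}]'
```

```text
clock: 41.85
position: [0.6393, 0.0572, 0.007]
tool_rot: [3.115, 0.011, -3.082]
force: [-2.9, -0.2, 6.3]
grip_width: 0.0569
clock: 42.65
position: [0.4837, 0.2123, 0.1673]
tool_rot: [3.114, 0.011, -3.083]
force: [1.8, 1.4, 0.1]
grip_width: 0.0569
```

```bash
python3 -m jog '[{"delta_pos":[-34,31,0],"spin":0,"claw":1},{"delta_pos":[-34,31,-35],"spin":0,"claw":1},{"delta_pos":[-34,31,-65],"spin":0,"claw":1},{"delta_pos":[-34,31,-88],"spin":0,"claw":1},{"delta_pos":[-34,31,-98],"spin":0,"claw":1},{"delta_pos":[-34,31,-104],"spin":0,"claw":1},{"delta_pos":[-34,31,-107],"spin":0,"claw":1},{"delta_pos":[-34,31,-108],"spin":0,"claw":1}]'
python3 -m jog '[{"delta_pos":[0,0,-1],"spin":0,"claw":1},{"delta_pos":[0,0,-1],"spin":0,"claw":1}]'
```

```text
clock: 43.45
position: [0.4501, 0.2434, 0.0597]
tool_rot: [3.114, 0.012, -3.083]
force: [-0.2, -0.3, -0.6]
grip_width: 0.0565
clock: 43.65
position: [0.4504, 0.2436, 0.0593]
tool_rot: [3.113, 0.012, -3.083]
force: [0.6, 0.0, 0.0]
grip_width: 0.0567
```

```bash
python3 -m jog '[{"delta_pos":[0,0,-0.5],"spin":0,"claw":0.4},{"delta_pos":[0,0,-0.5],"spin":0,"claw":0.1},{"delta_pos":[0,0,-0.5],"spin":0,"claw":0},{"delta_pos":[0,0,0],"spin":0,"claw":0},{"delta_pos":[0,0,30],"spin":0,"claw":0},{"delta_pos":[0,0,75],"spin":0,"claw":0},{"delta_pos":[10,-20,110],"spin":0,"claw":0},{"delta_pos":[25,-65,120],"spin":0,"claw":0}]'
python3 -m jog '[{"delta_pos":[15,-45,0],"spin":0,"claw":0},{"delta_pos":[30,-90,0],"spin":0,"claw":0},{"delta_pos":[45,-137,0],"spin":0,"claw":0},{"delta_pos":[60,-184,0],"spin":0,"claw":0},{"delta_pos":[75,-230,0],"spin":0,"claw":0},{"delta_pos":[90,-277,0],"spin":0,"claw":0},{"delta_pos":[105,-324,0],"spin":0,"claw":0},{"delta_pos":[120,-360,0],"spin":0,"claw":0}]'
python3 -m jog '[{"delta_pos":[10,-8,-20],"spin":0,"claw":0},{"delta_pos":[10,-8,-20],"spin":0,"claw":0}]'
python3 - <<'E'
from circ import *
im,p=snap('wrist','w14.png'); print(bot.observe()['position'],bot.observe()['tool_rot'])
u,v=w2px(p,[.605,-.189,.028]); print(u,v)
print('C',lid(im,p,(.605,-.189)), lid(im,p,(.605,-.189),.03,0))
E
```

```text
clock: 44.45
position: [0.4764, 0.1813, 0.1826]
tool_rot: [3.11, 0.017, -3.078]
force: [1.8, -0.1, -1.0]
grip_width: 0.0852
clock: 45.25
position: [0.5964, -0.182, 0.1827]
tool_rot: [3.111, 0.016, -3.08]
force: [0.5, 1.2, 0.4]
grip_width: 0.0855
clock: 45.45
position: [0.6058, -0.1921, 0.1604]
tool_rot: [3.111, 0.014, -3.083]
force: [-0.4, 1.1, -0.6]
grip_width: 0.0852
[ 0.60571563 -0.19066825  0.16143206] [ 3.11042904  0.01429963 -3.08121247]
254.7688626570457 171.79930253899568
C [70.1534  0.609  -0.191 ] [69.7757  0.614  -0.189 ]
```

```bash
python3 -m jog '[{"delta_pos":[2,0,-40],"spin":0,"claw":0},{"delta_pos":[2,0,-80],"spin":0,"claw":0},{"delta_pos":[2,0,-120],"spin":0,"claw":0},{"delta_pos":[2,0,-145],"spin":0,"claw":0},{"delta_pos":[2,0,-155],"spin":0,"claw":0},{"delta_pos":[2,0,-155],"spin":0,"claw":0},{"delta_pos":[2,0,-155],"spin":0,"claw":0.2},{"delta_pos":[2,0,-155],"spin":0,"claw":0.5}]' 40
python3 -m jog '[{"delta_pos":[0,0,0],"spin":0,"claw":1},{"delta_pos":[0,0,0],"spin":0,"claw":1},{"delta_pos":[0,0,0],"spin":0,"claw":1},{"delta_pos":[0,0,0],"spin":0,"claw":1}]'
python3 -m jog '[{"delta_pos":[0,0,0],"spin":0,"claw":0.3},{"delta_pos":[0,0,0],"spin":0,"claw":0},{"delta_pos":[0,0,0],"spin":0,"claw":0},{"delta_pos":[0,0,0],"spin":-0.14,"claw":0},{"delta_pos":[0,0,0],"spin":-0.28,"claw":0},{"delta_pos":[0,0,0],"spin":-0.42,"claw":0},{"delta_pos":[0,0,0],"spin":-0.56,"claw":0},{"delta_pos":[0,0,0],"spin":-0.7,"claw":0}]'
python3 -m jog '[{"delta_pos":[0,0,0],"spin":-0.14,"claw":0},{"delta_pos":[0,0,0],"spin":-0.28,"claw":0},{"delta_pos":[0,0,0],"spin":-0.42,"claw":0},{"delta_pos":[0,0,0],"spin":-0.56,"claw":0},{"delta_pos":[0,0,0],"spin":-0.7,"claw":0},{"delta_pos":[0,0,0],"spin":-0.84,"claw":0},{"delta_pos":[0,0,0],"spin":-0.87,"claw":0},{"delta_pos":[0,0,0],"spin":-0.87,"claw":0}]'
```

```text
clock: 46.3
position: [0.6087, -0.1908, 0.0082]
tool_rot: [3.111, 0.017, -3.081]
force: [0.5, -0.3, -0.5]
grip_width: 0.059
clock: 46.7
position: [0.6089, -0.1908, 0.0086]
tool_rot: [3.111, 0.017, -3.081]
force: [-1.2, 1.1, 7.6]
grip_width: 0.0568
clock: 47.5
position: [0.6089, -0.1907, 0.0086]
tool_rot: [3.111, 0.017, 2.496]
force: [0.1, 0.7, -0.6]
grip_width: 0.0852
clock: 48.3
position: [0.6088, -0.1905, 0.0084]
tool_rot: [3.112, 0.017, 1.629]
force: [0.8, -0.2, 1.2]
grip_width: 0.0851
```

```bash
python3 -m jog '[{"delta_pos":[0,0,-2],"spin":0,"claw":0},{"delta_pos":[0,0,-2],"spin":0,"claw":0.2},{"delta_pos":[0,0,-2],"spin":0,"claw":0.5},{"delta_pos":[0,0,-2],"spin":0,"claw":1},{"delta_pos":[0,0,-2],"spin":0,"claw":1},{"delta_pos":[0,0,-2],"spin":0,"claw":1},{"delta_pos":[0,0,-2],"spin":0,"claw":1},{"delta_pos":[0,0,-2],"spin":0,"claw":1}]'
python3 -m jog '[{"delta_pos":[0,0,20],"spin":0,"claw":1},{"delta_pos":[0,0,65],"spin":0,"claw":1},{"delta_pos":[0,0,110],"spin":0,"claw":1},{"delta_pos":[-5,20,150],"spin":0,"claw":1},{"delta_pos":[-12,60,165],"spin":0,"claw":1},{"delta_pos":[-19,107,165],"spin":0,"claw":1},{"delta_pos":[-26,154,165],"spin":0,"claw":1},{"delta_pos":[-33,201,165],"spin":0,"claw":1}]'
python3 -m jog '[{"delta_pos":[-7,47,0],"spin":0,"claw":1},{"delta_pos":[-14,94,0],"spin":0,"claw":1},{"delta_pos":[-21,141,0],"spin":0,"claw":1},{"delta_pos":[-28,188,0],"spin":0,"claw":1},{"delta_pos":[-35,220,0],"spin":0,"claw":1},{"delta_pos":[-40,238,0],"spin":0,"claw":1},{"delta_pos":[-40,238,-20],"spin":0,"claw":1},{"delta_pos":[-40,238,-40],"spin":0,"claw":1}]'
```

```text
clock: 49.1
position: [0.6088, -0.1907, 0.0068]
tool_rot: [3.111, 0.017, 1.63]
force: [-4.0, 1.5, 7.9]
grip_width: 0.0569
clock: 49.9
position: [0.5752, 0.012, 0.1721]
tool_rot: [3.111, 0.017, 1.63]
force: [2.3, 1.4, -1.0]
grip_width: 0.0572
clock: 50.7
position: [0.535, 0.251, 0.1317]
tool_rot: [3.11, 0.016, 1.633]
force: [0.1, 0.1, -1.5]
grip_width: 0.057
```

```bash
python3 -m jog '[{"delta_pos":[0,-2.5,-25],"spin":0,"claw":1},{"delta_pos":[0,-2.5,-45],"spin":0,"claw":1},{"delta_pos":[0,-2.5,-60],"spin":0,"claw":1},{"delta_pos":[0,-2.5,-67],"spin":0,"claw":1},{"delta_pos":[0,-2.5,-71],"spin":0,"claw":1},{"delta_pos":[0,-2.5,-73],"spin":0,"claw":1},{"delta_pos":[0,-2.5,-73],"spin":0,"claw":1}]'
```

```text
clock: 51.4
position: [0.5353, 0.2485, 0.0592]
tool_rot: [3.11, 0.016, 1.633]
force: [-0.2, -0.2, -0.9]
grip_width: 0.0572
```

```bash
python3 -m jog '[{"delta_pos":[0,0,0],"spin":0,"claw":1},{"delta_pos":[0,0,-0.7],"spin":0,"claw":1}]'
```

```text
clock: 51.6
position: [0.5355, 0.2487, 0.059]
tool_rot: [3.109, 0.015, 1.633]
force: [-0.4, -0.1, -1.1]
grip_width: 0.0572
```

Release with limited opening, lift, retreat and take one combined check picture (wrist over the case plus the top view of the bench).

```bash
python3 -m jog '[{"delta_pos":[0,0,-0.5],"spin":0,"claw":0.3},{"delta_pos":[0,0,-0.5],"spin":0,"claw":0.2},{"delta_pos":[0,0,-0.5],"spin":0,"claw":0.2},{"delta_pos":[0,0,0],"spin":0,"claw":0.2},{"delta_pos":[0,0,25],"spin":0,"claw":0.2},{"delta_pos":[0,0,70],"spin":0,"claw":0.2},{"delta_pos":[-10,-30,110],"spin":0,"claw":0},{"delta_pos":[-30,-70,150],"spin":0,"claw":0}]'
python3 -m jog '[{"delta_pos":[-20,-40,30],"spin":0,"claw":0},{"delta_pos":[-20,-85,60],"spin":0,"claw":0},{"delta_pos":[-20,-85,60],"spin":0,"claw":0},{"delta_pos":[-20,-85,60],"spin":0,"claw":0}]'
python3 - <<'E'
from circ import *
print(bot.observe()['position'],bot.observe()['tool_rot'])
a,pa=snap('wrist'); b,pb=snap('top'); 
for n,x in [('A',(.5305,.3345)),('B',(.45,.2435)),('C',(.5355,.2487))]: print(n,lid(a,pa,x,.03,.08),np.round(w2px(pa,[*x,.08])))
big=cv2.resize(a,None,fx=1.1,fy=1.1,interpolation=cv2.INTER_CUBIC); t=cv2.resize(b[110:290,60:330],(0,0),fx=1.5,fy=1.5,interpolation=cv2.INTER_CUBIC)
c=np.zeros((600,800,3),np.uint8); 
L=cv2.resize(a,(520,390)); c[:390,:520]=L
r=cv2.resize(b[110:290,60:330],(540,360),interpolation=cv2.INTER_CUBIC)
# left: wrist full on top, right column: top crop
c=np.zeros((600,800,3),np.uint8); c[:330,:440]=cv2.resize(a,(440,330)); c[:240,440:800]=cv2.resize(b[110:290,60:330],(360,240),interpolation=cv2.INTER_CUBIC)
u,v=map(int,w2px(pa,[.49,.289,.06])); cr=a[max(0,v-85):v+85,max(0,u-85):u+85]; print(u,v,cr.shape)
c[330:600,0:270]=cv2.resize(cr,(270,270),interpolation=cv2.INTER_CUBIC)
s,ps=snap('scene'); c[240:600,440:800]=cv2.resize(s[150:330,110:290],(360,360),interpolation=cv2.INTER_CUBIC)
cv2.imwrite('pics/final.png',c)
E
```

```text
clock: 52.4
position: [0.5095, 0.1855, 0.2033]
tool_rot: [3.108, 0.015, 1.634]
force: [0.8, 0.0, 0.8]
grip_width: 0.0854
clock: 52.8
position: [0.4898, 0.0998, 0.2642]
tool_rot: [3.106, 0.014, 1.632]
force: [0.4, 0.2, -0.3]
grip_width: 0.0856
[0.48982096 0.09982411 0.26416179] [3.106326   0.0136087  1.63195129]
A [0.     0.5425 0.3465] [ 317. -134.]
B [71.5854  0.452   0.2435] [209. -10.]
C [82.3794  0.5365  0.2487] [311.  -9.]
259 -60 (25, 170, 3)
```

View pics/final.png

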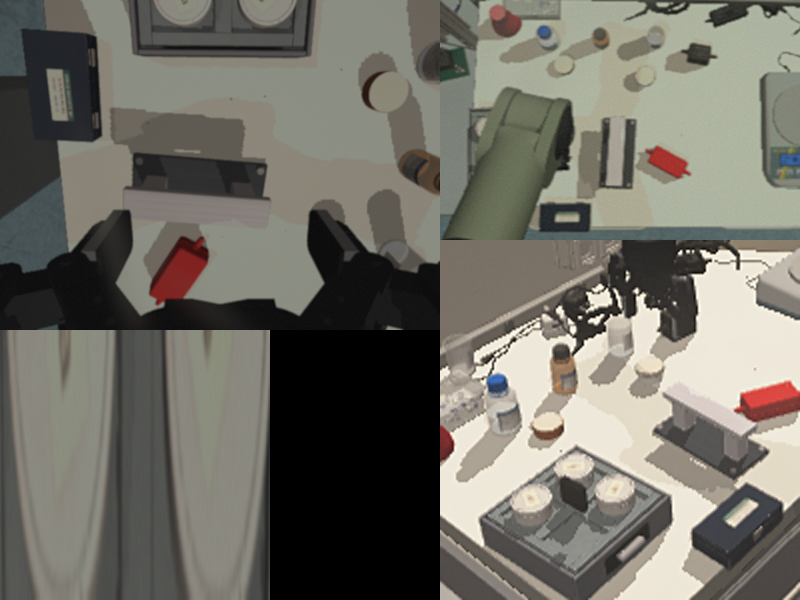

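The scene view shows all three labelled tins flat in their own cells. Jar, tape roll, bottles, beaker and tall brick stand where they were, and no labelled tin is left on the bench. One numeric check from over the case follows.

```bash
python3 -m jog '[{"delta_pos":[-10,20,10],"spin":0.14,"claw":0},{"delta_pos":[-20,50,20],"spin":0.28,"claw":0},{"delta_pos":[-30,90,30],"spin":0.42,"claw":0},{"delta_pos":[-30,130,30],"spin":0.56,"claw":0},{"delta_pos":[-30,160,30],"spin":0.7,"claw":0},{"delta_pos":[-30,170,30],"spin":0.84,"claw":0},{"delta_pos":[-30,170,30],"spin":0.98,"claw":0},{"delta_pos":[-30,170,30],"spin":1.12,"claw":0}]'
python3 -m jog '[{"delta_pos":[0,0,0],"spin":0.14,"claw":0},{"delta_pos":[0,0,0],"spin":0.28,"claw":0},{"delta_pos":[0,0,0],"spin":0.42,"claw":0},{"delta_pos":[0,0,0],"spin":0.44,"claw":0},{"delta_pos":[0,0,0],"spin":0.44,"claw":0}]'
python3 - <<'E'
from circ import *
a,pa=snap('wrist')
for n,x in [('A',(.5305,.3345)),('B',(.45,.2435)),('C',(.5355,.2487)),('empty',(.4445,.3293))]: print(n,x,lid(a,pa,x,.03,.08),'onrib?',lid(a,pa,x,.03,.086),np.round(w2px(pa,[*x,.08])))
# divider outline score at rib-top height, searched over centre and yaw
g=cv2.GaussianBlur(a.astype(np.float32),(0,0),1); G=np.sqrt((cv2.Sobel(g,5,1,0)**2+cv2.Sobel(g,5,0,1)**2).sum(2)); G=np.minimum(G,np.percentile(G,97))
t=np.linspace(-1,1,60); S=np.vstack([np.c_[t,t*0+1],np.c_[t,t*0-1],np.c_[t*0+1,t],np.c_[t*0-1,t]])*.09
def sc(x,y,w,z):
    Q=S@np.array([[np.cos(w),np.sin(w)],[-np.sin(w),np.cos(w)]]); P=np.array([w2px(pa,[x+q[0],y+q[1],z]) for q in Q],np.float32)
    return cv2.remap(G,P[None,:,0],P[None,:,1],cv2.INTER_LINEAR).mean()
for z in (.055,.058,.061): print(z,max((sc(x,y,w,z),x,y,w) for x in np.arange(.484,.4961,.001) for y in np.arange(.283,.2951,.001) for w in (.04,.05,.06,.07)))
E
```

```text
clock: 53.75
position: [0.4586, 0.2733, 0.2912]
tool_rot: [3.111, 0.015, 2.763]
force: [0.3, -0.6, -0.3]
grip_width: 0.0856
clock: 54.25
position: [0.4584, 0.2737, 0.2905]
tool_rot: [3.112, 0.014, -3.082]
force: [0.6, -0.1, -0.2]
grip_width: 0.0859
A (0.5305, 0.3345) [197.8332   0.5315   0.3335] onrib? [187.363    0.5295   0.3325] [301. 220.]
B (0.45, 0.2435) [196.4461   0.452    0.2435] onrib? [175.4752   0.451    0.2435] [221. 144.]
C (0.5355, 0.2487) [198.8489   0.5365   0.2477] onrib? [185.1694   0.5335   0.2487] [223. 221.]
empty (0.4445, 0.3293) [40.6911  0.4455  0.3403] onrib? [45.848   0.4435  0.3413] [304. 143.]
0.055 (np.float32(181.89404), np.float64(0.491), np.float64(0.288), 0.05)
0.058 (np.float32(181.23247), np.float64(0.49), np.float64(0.288), 0.05)
0.061 (np.float32(150.56693), np.float64(0.487), np.float64(0.29), 0.06)
```

Tins fit their cells within about 2 mm at lid height 80 mm, and the divider sits at its ledge position. Handing in.

```bash
python3 -c "
from workcell import bot
print(bot.job_done(), bot.observe()['clock'])"
```

```text
the job is handed in; nothing more can be done
the job is handed in; nothing more can be done
```

The job is packed and handed in at about 54 s on the robot's clock; the interface gives no verdict. I parked the divider on the rail and laid brick_2 in the +y pocket and brick_1 in the -y pocket. Then I put the divider back on its ledges and set the three tins present each in a cell of its own.

**Checks that agreed:**
- **Bricks:** both lay within about 2 mm of their pocket centres. I measured this before the divider went back; they are covered now and were not seen again.
- **Divider:** its centre is at (0.490, 0.288), within 1–2 mm of the case centre, and its outline fits best at the seated rib-top height.
- **Tins:** each is within about 2 mm of its cell centre. The lids fit better at 80 mm (on the cell floor) than at 86 mm (on a rib). No labelled tin was left on the bench.
- **Bystanders:** the jar, tape roll, bottles, beaker and tall brick looked unmoved in the last pictures. I did not measure them.

**Checks that disagreed or went less well:**
- **Top camera:** it read the case about 8–10 mm off in y against the wrist camera, so I used the wrist values.
- **Divider seating:** the last push down reached about 55 N at the wrist, under the 120 N limit.
- **Tool tilt:** the tool drifted to about 0.035 rad off vertical over the run; the tins levelled once released.
- **Knock:** I saw no sign that anything had been knocked aside.

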